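# Lock the weld fixture's height stops and make the welder ready

## Task

The height stops of the ultrasonic weld fixture have just been set: run the jam nut on each of the three stops down hard against its sleeve to lock it, and set every plastic housing from the table upright in a nest of the fixture, one to a nest. When all that is done, press fully down on the controller, one at a time, the square reset key, then the oblong horn-tune key, then the round ready key; do not press any key before the stops are locked, do not press the mushroom stop button, and leave the other things on the bench where they are.

Things in the scene. Friction and masses are not known exactly. Their poses are not given: they have to be found in the camera images.
- nest_L (a point): centre of the pocket floor of one of the three aluminium nests on the weld fixture, 32 mm above the table, axes as the fixture's. That is a fixed aluminium plate 200 mm (x) by 300 mm (y), 20 mm thick, carrying three nests in a row and three height stops; this nest is at y +80 mm from the plate's centre. A round cup 66 mm outside, pocket 52 mm wide, 8 mm deep, rim 40 mm above the table
- nest_R (a point): the same for the nest at y -80 mm from the plate's centre
- nest_M (a point): the same for the middle nest, at the plate's centre
- nutA_mid (a point): centre of the steel hexagon jam nut of the height stop near left on the plate (x -65, y +115 mm from its centre). Nut 30 mm across flats, 34.6 across corners, 12 thick; the frame turns with it, y square to a pair of flats, z up. On a fixed upright 20 mm threaded bolt ending 109 mm above the table, over a fixed 28 mm wide sleeve whose top is at 70 mm (48 mm wide foot below 30 mm)
- nutA (a joint): angle (rad) nutA has still to turn clockwise, seen from above, until hard against its sleeve: 0 is jammed (hard stop, nut centre 76 mm above the table), larger is higher (right-hand thread, 2.5 mm a turn); starts between 2.8 and 5, turns with slight drag (0.06 N m), stays where left
- nutB_mid (a point): centre of the steel hexagon jam nut of the height stop near right on the plate (x -65, y -115 mm from its centre). Nut 30 mm across flats, 34.6 across corners, 12 thick; the frame turns with it, y square to a pair of flats, z up. On a fixed upright 20 mm threaded bolt ending 109 mm above the table, over a fixed 28 mm wide sleeve whose top is at 70 mm (48 mm wide foot below 30 mm)
- nutB (a joint): angle (rad) nutB has still to turn clockwise, seen from above, until hard against its sleeve: 0 is jammed (hard stop, nut centre 76 mm above the table), larger is higher (right-hand thread, 2.5 mm a turn); starts between 2.8 and 5, turns with slight drag (0.06 N m), stays where left
- nutC_mid (a point): centre of the steel hexagon jam nut of the height stop far middle on the plate (x +75, y 0 mm from its centre). Nut 30 mm across flats, 34.6 across corners, 12 thick; the frame turns with it, y square to a pair of flats, z up. On a fixed upright 20 mm threaded bolt ending 109 mm above the table, over a fixed 28 mm wide sleeve whose top is at 70 mm (48 mm wide foot below 30 mm)
- nutC (a joint): angle (rad) nutC has still to turn clockwise, seen from above, until hard against its sleeve: 0 is jammed (hard stop, nut centre 76 mm above the table), larger is higher (right-hand thread, 2.5 mm a turn); starts between 2.8 and 5, turns with slight drag (0.06 N m), stays where left
- housing1_mid (a point): centre, half-way up (22 mm above its underside), of a grey plastic housing, upright: flanged foot 46 mm wide and 12 mm tall, above it a round body 34 mm wide up to 44 mm; z axis up when upright; 42 to 78 g. One to three of them are there, the rest are absent
- housing2_mid (a point): centre, half-way up (22 mm above its underside), of a grey plastic housing, upright: flanged foot 46 mm wide and 12 mm tall, above it a round body 34 mm wide up to 44 mm; z axis up when upright; 42 to 78 g. One to three of them are there, the rest are absent
- housing3_mid (a point): centre, half-way up (22 mm above its underside), of a grey plastic housing, upright: flanged foot 46 mm wide and 12 mm tall, above it a round body 34 mm wide up to 44 mm; z axis up when upright; 42 to 78 g. One to three of them are there, the rest are absent
- key_square_top (a point): centre of the top face of the reset key: a white square key 24 x 24 mm at the left end (+y) of a row of three on a fixed black controller box 150 mm (x) by 190 mm (y), 70 mm tall, level top; the keys are 60 mm apart along the box's y, which is this frame's y; the face is 12 mm above the box top when up
- key_square (a joint): travel (m) of the reset key: 0 up, 0.005 fully down; sprung, starts to move at 1.5 N, fully down at 5 N, comes back by itself
- key_bar_top (a point): centre of the top face of the horn tune key: a white oblong key 40 mm (along the box's x, this frame's x) by 18 mm, in the middle of the row; 75 mm beyond it in x stands a mushroom stop button, 38 mm wide, 23 mm tall; the face is 12 mm above the box top when up
- key_bar (a joint): travel (m) of the horn tune key: 0 up, 0.005 fully down; sprung, starts to move at 1.5 N, fully down at 5 N, comes back by itself
- key_round_top (a point): centre of the top face of the ready key: a white round key 26 mm wide, at the right end (-y) of the row; the face is 12 mm above the box top when up
- key_round (a joint): travel (m) of the ready key: 0 up, 0.005 fully down; sprung, starts to move at 1.5 N, fully down at 5 N, comes back by itself
- stop_button (a joint): travel (m) of the mushroom stop button, 0 up, 0.005 fully down; not to be pressed
- spanner: open-ended spanner, 260 mm long, flat on the table; a bystander, to be left where it is
- spare_nut: spare hexagon jam nut of the same size as the others, lying loose on the table; a bystander, to be left where it is
- gauge_block: steel setting block 30 x 60 x 20 mm; a bystander, to be left where it is
- horn: stepped aluminium weld horn, 60 mm wide, 130 mm tall, standing on end; a bystander, to be left where it is
- caliper: digital caliper, 220 mm long, flat on the table; a bystander, to be left where it is
Not all that is in view belongs to the job. Leave any green or purple look-alike of the part that bears housing3_mid alone.

How it is judged:
By the outcome, as a careful person would: the job done as asked, in the order asked, and still so for the second after the job is handed in, with the robot touching nothing.
Of housing1, housing2, housing3 only 1 to 3 are there at a start; the rules pass over those that are not, and their reading is None.
At some moment in a run one of housing1, housing2, housing3 may be knocked a few centimetres aside while the robot is not near it.
Once in a run the grip may slacken for a moment while it holds something.
It also fails if it takes over 210 s, if anything falls off the work surface, if the arm or the gripper's body presses on something with over 40 N, if the wrist force passes 120 N, or if a joint passes its speed limit or range.

## Robot

A 6-joint arm with a two-finger parallel gripper is mounted at the origin on the work surface. World frame = base frame: x ahead of the robot, y to its left, z up, the work surface at z = 0. Lengths are in m, angles in rad, forces in N, time in s.
With the tool pointing down it reaches from about 0.375 to 0.975 m from the base axis. Payload 3.8 kg.
Tool frame: the origin (TCP) lies midway between the tips of the shut fingers; the grasp point (between the pads) lies 19 mm behind it; z points along the fingers, y is the direction in which the jaws open and shut (so a half turn about z gives the same grasp; the last joint's range is limited). The gripper opens to 88 mm and grips with 3 to 60 N. Pads are 18 mm wide; open, the fingers measure 123 mm over their backs; the gripper's body (75 mm by 187 mm) begins 45 mm behind the grasp point.
Start: joints at [-1.269, 0.264, 1.604, -0, 1.274, -0.037], TCP at [0.224, -0.637, 0.239] pointing down, gripper open.
Joint ranges: [-2.63, 2.63], [-0.94, 2.18], [0.31, 2.57], [-1.31, 4.45], [0, 2.66], [-2.55, 2.55]. Speed limits (rad/s): [2.57, 2.57, 3.14, 3.14, 3.14, 3.14].

## Interface

Orientations are given as a rotation vector (axis times angle).
In Python, from station import manip gives the robot as it stands. The module is installed in compiled form; this text tells all that it offers.
- The arm moves only by the shell command python3 -m jog 'ROWS' [FORCE]. ROWS is JSON, a list of rows, each an object of numbers: "dx", "dy", "dz": the shift along the world's x, y, z in mm; "rx", "ry", "rz": the turn, a rotation vector about the world's x, y, z in degrees; "claw": the opening, from 0 (shut) to 1 (fully open). A call has 1 to 20 rows; each row is the pose to reach, as a shift and turn from the pose commanded when the call began; what a row does not reach only later rows make up. A row lasts 1/8 s, in which the tool goes at most 62.5 mm and 10.7 degrees, less where a joint would pass 70% of its speed; a pose out of reach is approached as far as the arm can. A call with a gripper value outside its range is refused whole. The fingers move at their own pace and stop on an object; FORCE is the grip in N (left out, the last holds). Time passes only in rows, so rows that repeat a pose let the fingers close. It gives the time, the measured TCP pose, the force and the opening at its end, in the units of the state.
- manip.state(): the state, without advancing time (a new reading comes with each control period).
- manip.read_camera(name): name is "side" or "top" or "wrist"; returns a dict with "color" (420x560x3 uint8, red, green, blue), "depth" (420x560 float32, m along the optical axis (not along the pixel's ray), 0 where there is no reading), "fx", "fy", "cx", "cy" (pixels), "origin" and "attitude" of the camera in the world. Camera axes: x right, y down, z forward; pixel columns grow to the right and rows downward; lengths in m; the calibration is good to about 2 mm. A picture is of the moment at which its call begins.
- manip.sign_off(): hands the job in, once; it reports no verdict.
Trained networks look in a picture, given as the dict that the camera call returned (one of the last four; its "shot" number tells which), for a name from the list of things; names that differ only in an ending like _2 or _b are one class to them, and where a whole thing is asked for, a point or a joint stands for the part that bears it (a point fixed in the world has none). Each returns a list of dicts, best first, with "score" (0 to 1); they miss things now and then, are a little off and sometimes report something else, mostly with a low value. They report only what shows in the picture. A call takes as long as a camera call. They do not tell look-alikes from the thing itself.
- manip.boxes_of(picture, name): "xyz" ([x, y, z] in m, in world coordinates, good to about 4 mm: the middle of the surface that is visible of it).
- manip.place_of(picture, name): "xyz" ([x, y, z] in m, in world coordinates, good to about 4 mm: a listed point, or the origin of a listed thing).
The state is a dict: "t": time; "q": joint angles; "qvel": joint speeds; "joint_efforts": joint torques, N m; "position": TCP position; "orientation": TCP orientation; "wrist_force": force on the tool from outside, world axes, zero at the start; "moment": the same for the moment, N m; "opening": finger opening in m.
Only numpy, scipy, OpenCV 4.12 (cv2) and the standard library are available. Lean on these libraries where they do the work, as an engineer would, in place of code of your own. Each camera call takes 0.05 s, during which the arm holds its last target. There are 200 camera calls.

## Working session

There is one attempt and no reset: what is moved stays moved. The work goes in short steps, Python scripts to look and compute and a shell command to move; the robot and the scene stay as the last step left them, time stands still between calls to the robot, and variables do not carry over. Pictures are saved under pics/ and viewed, about 12 in all and at most 16, crops included, and the job is handed in when it is done.

```bash
mkdir -p pics; cat > h.py <<'E'
from station import manip
import numpy as np, cv2
from scipy.spatial.transform import Rotation as R
def att(c):
    a=np.array(c['attitude'],float)
    return a if a.shape==(3,3) else R.from_rotvec(a).as_matrix() if a.size==3 else R.from_quat(a).as_matrix()
def cloud(c):
    d=c['depth'];v,u=np.indices(d.shape)
    p=np.stack([(u-c['cx'])/c['fx']*d,(v-c['cy'])/c['fy']*d,d],-1)@att(c).T+np.array(c['origin'])
    p[d<=0]=np.nan
    return p
def save(c,n,crop=None,s=1):
    i=c['color'][:,:,::-1]
    if crop: i=i[crop[1]:crop[3],crop[0]:crop[2]]
    cv2.imwrite('pics/'+n,cv2.resize(i,None,fx=s,fy=s))
E
python3 - <<'E'
from h import *
s=manip.state();print({k:np.round(v,3) for k,v in s.items()})
for n in('top','side'):
    c=manip.read_camera(n);print(n,c['origin'],np.round(c['attitude'],3),c['fx'])
    save(c,n+'0.png',s=1.4)
    for nm in['nest_L','nest_M','nest_R','nutA_mid','nutB_mid','nutC_mid','housing1_mid','key_square_top','key_bar_top','key_round_top','stop_button','horn','spare_nut']:
        print(nm,[(np.round(r['xyz'],3).tolist(),round(r['score'],2)) for r in manip.place_of(c,nm)] if nm!='stop_button' else [(np.round(r['xyz'],3).tolist(),round(r['score'],2)) for r in manip.boxes_of(c,nm)])
E
```

```text
{'t': np.float64(0.0), 'q': array([-1.269,  0.265,  1.605,  0.   ,  1.274, -0.037]), 'qvel': array([ 0.   ,  0.001, -0.   ,  0.001,  0.001,  0.001]), 'joint_efforts': array([ 1.0000e-03, -5.0211e+01, -3.5687e+01,  7.3000e-02,  2.9000e-02,
       -0.0000e+00]), 'position': array([ 0.224, -0.636,  0.237]), 'orientation': array([-3.094, -0.529,  0.   ]), 'wrist_force': array([-0.861,  0.338, -0.481]), 'moment': array([-0.025,  0.005,  0.027]), 'opening': np.float64(0.088)}
top [0.48903847 0.02670851 1.36527834] [-2.2    2.166 -0.088] 524.990818504401
nest_L [([0.574, 0.047, 0.032], 0.92), ([0.764, 0.109, 0.003], 0.7)]
nest_M [([0.578, -0.027, 0.034], 0.6), ([0.487, -0.348, 0.082], 0.58), ([0.481, -0.407, 0.08], 0.55)]
nest_R [([0.584, -0.113, 0.033], 0.75)]
nutA_mid [([0.516, 0.078, 0.075], 0.42), ([0.578, -0.029, 0.032], 0.32)]
nutB_mid [([0.521, -0.147, 0.077], 0.44)]
nutC_mid [([0.658, -0.025, 0.076], 0.53)]
housing1_mid []
key_square_top [([0.487, -0.289, 0.082], 0.57), ([0.658, -0.024, 0.075], 0.55)]
key_bar_top [([0.489, -0.349, 0.083], 0.57)]
key_round_top [([0.578, -0.029, 0.031
[... 351 characters left out ...]
 ([0.712, -0.332, 0.005], 0.29), ([0.364, -0.233, -0.003], 0.23)]
nest_M [([0.582, -0.031, 0.035], 0.82)]
nest_R [([0.586, -0.112, 0.035], 0.91), ([0.486, -0.41, 0.079], 0.2)]
nutA_mid [([0.513, 0.081, 0.076], 0.58), ([0.487, -0.409, 0.08], 0.42)]
nutB_mid [([0.686, 0.231, 0.002], 0.62), ([0.525, -0.149, 0.076], 0.58)]
nutC_mid [([0.652, -0.026, 0.08], 0.49)]
housing1_mid []
key_square_top [([0.486, -0.287, 0.081], 0.61)]
key_bar_top [([0.488, -0.346, 0.082], 0.6)]
key_round_top [([0.487, -0.41, 0.081], 0.6), ([0.687, 0.23, -0.002], 0.56)]
stop_button [([0.484, -0.404, 0.081], 0.74), ([0.556, -0.347, 0.089], 0.51)]
horn [([0.788, -0.107, 0.002], 0.67)]
spare_nut [([0.686, 0.233, -0.0], 0.4)]
```

View pics/top0.png

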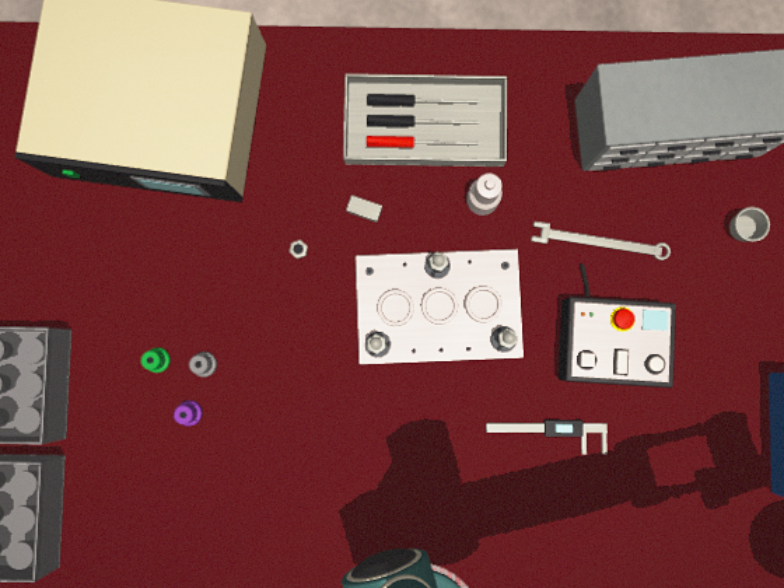

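View pics/side0.png

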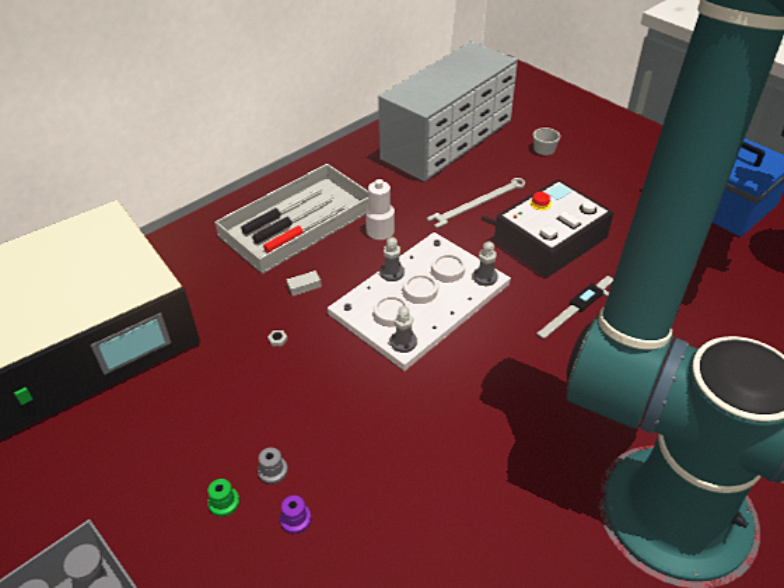

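The top view shows one grey housing at about (202,363) in the enlarged image, with a green one at (155,360) and a purple one at (188,413). The fixture is in the middle and the controller is at (617,340). The side view agrees and shows no other grey housing in the open. Next I'll look from above the fixture.

```bash
python3 -m jog '[{"dx":40,"dy":60,"dz":60,"rz":10},{"dx":346,"dy":607,"dz":110,"rz":70},{"dx":346,"dy":607,"dz":110,"rz":70},{"dx":346,"dy":607,"dz":110,"rz":70},{"dx":346,"dy":607,"dz":110,"rz":70},{"dx":346,"dy":607,"dz":110,"rz":70},{"dx":346,"dy":607,"dz":110,"rz":70},{"dx":346,"dy":607,"dz":110,"rz":70},{"dx":346,"dy":607,"dz":110,"rz":70},{"dx":346,"dy":607,"dz":110,"rz":70},{"dx":346,"dy":607,"dz":110,"rz":70},{"dx":346,"dy":607,"dz":110,"rz":70},{"dx":346,"dy":607,"dz":110,"rz":70},{"dx":346,"dy":607,"dz":110,"rz":70},{"dx":346,"dy":607,"dz":110,"rz":70},{"dx":346,"dy":607,"dz":110,"rz":70},{"dx":346,"dy":607,"dz":110,"rz":70}]'
python3 - <<'E'
from h import *
s=manip.state();print(np.round(s['q'],3),s['position'],s['orientation'])
c=manip.read_camera('wrist');print(c['origin'],np.round(c['attitude'],3),c['fx']);save(c,'w1.png',s=1.4)
np.savez('w1.npz',**{k:c[k] for k in('color','depth')},P=cloud(c))
P=cloud(c);d=c['depth']
for nm in['nest_L','nest_M','nest_R','nutA_mid','nutB_mid','nutC_mid']:
    print(nm,[(np.round(r['xyz'],3).tolist(),round(r['score'],2)) for r in manip.place_of(c,nm)])
c=manip.read_camera('top')
for nm in['housing1_mid','housing2_mid']: print(nm,[(np.round(r['xyz'],3).tolist(),round(r['score'],2)) for r in manip.place_of(c,nm)])
P=cloud(c)
m=(P[...,2]>.037)&(P[...,2]<.06)
n,l,st,ce=cv2.connectedComponentsWithStats(m.astype(np.uint8))
for i in range(1,n):
    if st[i,4]>15:
        q=P[l==i];print(np.round(ce[i]),st[i,4],np.round(np.mean(q,0),3),c['color'][l==i].mean(0).round())
save(c,'top1.png',s=1.4)
E
```

```text
[-1.269  0.264  1.604  0.     1.274 -0.037] [ 0.22433609 -0.63660854  0.2386859 ] [-3.09659486e+00 -5.29623748e-01 -2.73692009e-05]
[ 0.29048788 -0.61318913  0.38364646] [ 2.372 -1.68  -0.233] 291.3361305604627
nest_L []
nest_M []
nest_R []
nutA_mid []
nutB_mid []
nutC_mid []
housing1_mid [([0.363, -0.231, -0.001], 0.47), ([0.683, 0.234, -0.002], 0.28)]
housing2_mid [([0.484, -0.408, 0.079], 0.4)]
[175.  91.] 321 [0.901 0.328 0.049] [107.  99.  80.]
[249.  54.] 17 [1.003 0.141 0.04 ] [168. 160. 148.]
[263.  54.] 29 [1.006 0.106 0.04 ] [167. 158. 146.]
[314.  55.] 124 [ 1.005 -0.027  0.04 ] [170. 165. 153.]
[425. 102.] 219 [ 0.883 -0.311  0.048] [87. 86. 84.]
[246.  86.] 53 [0.919 0.147 0.041] [172. 168. 155.]
[359. 112.] 28 [ 0.857 -0.144  0.04 ] [167. 163. 150.]
[501. 112.] 262 [ 0.86  -0.505  0.047] [114. 111. 108.]
[263. 113.] 19 [0.85  0.104 0.041] [195. 190. 176.]
[316. 114.] 95 [ 0.85  -0.032  0.041] [185. 181. 168.]
[ 39. 124.] 26 [0.81  0.672 0.049] [33. 31. 31.]
[ 79. 129.] 74 [0.798 0.571 0.048] [32. 30. 31.]
[344. 143.] 145 [ 0.771 -0.105  0.054] [174. 160. 153.]
[111. 134
[... 341 characters left out ...]
031  0.041] [233. 223. 216.]
[403. 242.] 114 [ 0.525 -0.255  0.048] [27. 27. 27.]
[ 40. 275.] 350 [0.427 0.649 0.049] [69. 66. 66.]
[  6. 250.] 39 [0.488 0.74  0.044] [66. 64. 64.]
[108. 257.] 153 [0.474 0.485 0.044] [ 41. 157.  68.]
[142. 260.] 149 [0.468 0.399 0.043] [139. 133. 131.]
[558. 306.] 309 [ 0.369 -0.641  0.045] [27. 47. 73.]
[  5. 274.] 40 [0.429 0.74  0.045] [65. 64. 64.]
[131. 296.] 151 [0.379 0.422 0.044] [142.  73. 166.]
[  3. 297.] 39 [0.371 0.74  0.044] [64. 62. 62.]
[  8. 313.] 17 [0.332 0.726 0.044] [59. 58. 57.]
[ 33. 364.] 407 [0.21  0.655 0.048] [66. 63. 63.]
[  1. 342.] 29 [0.261 0.739 0.045] [61. 60. 59.]
[ 11. 409.] 69 [0.102 0.703 0.049] [60. 58. 58.]invalid input
```

View pics/w1.png

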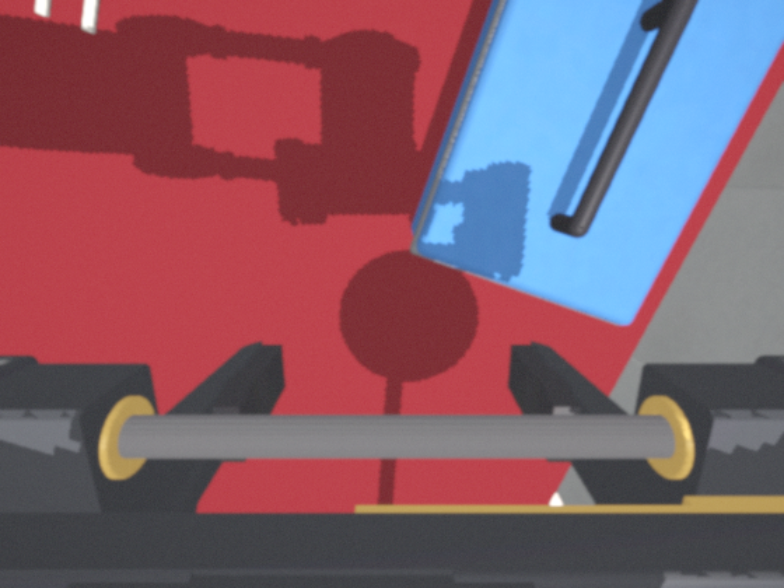

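The picture shows the toolbox and the shut-off corner by the start pose, so the move was refused and nothing moved. I'll try again with every field given in each row.

```bash
python3 -m jog '[{"dx":40,"dy":60,"dz":60,"rx":0,"ry":0,"rz":10,"claw":1}]'; python3 -m jog '[{"dx":40,"dy":60,"dz":20,"rz":10}]'; python3 -m jog --help | head -20
```

```text
t: 2.02
position: [0.249, -0.5958, 0.2741]
orientation: [-3.03, -0.797, 0.002]
wrist_force: [0.5, 0.2, 0.2]
opening: 0.0879invalid input
invalid input: not JSON, or not a number
```

```bash
python3 -m jog '[{"dx":310,"dy":500,"dz":70,"rx":0,"ry":0,"rz":60,"claw":1},{"dx":310,"dy":500,"dz":70,"rx":0,"ry":0,"rz":60,"claw":1},{"dx":310,"dy":500,"dz":70,"rx":0,"ry":0,"rz":60,"claw":1},{"dx":310,"dy":500,"dz":70,"rx":0,"ry":0,"rz":60,"claw":1},{"dx":310,"dy":500,"dz":70,"rx":0,"ry":0,"rz":60,"claw":1},{"dx":310,"dy":500,"dz":70,"rx":0,"ry":0,"rz":60,"claw":1},{"dx":310,"dy":500,"dz":70,"rx":0,"ry":0,"rz":60,"claw":1},{"dx":310,"dy":500,"dz":70,"rx":0,"ry":0,"rz":60,"claw":1},{"dx":310,"dy":500,"dz":70,"rx":0,"ry":0,"rz":60,"claw":1},{"dx":310,"dy":500,"dz":70,"rx":0,"ry":0,"rz":60,"claw":1},{"dx":310,"dy":500,"dz":70,"rx":0,"ry":0,"rz":60,"claw":1},{"dx":310,"dy":500,"dz":70,"rx":0,"ry":0,"rz":60,"claw":1},{"dx":310,"dy":500,"dz":70,"rx":0,"ry":0,"rz":60,"claw":1}]'
python3 - <<'E'
from h import *
s=manip.state();print(np.round(s['q'],3),s['position'],s['orientation'])
c=manip.read_camera('wrist');print(c['origin'],np.round(att(c),3).tolist());save(c,'w2.png',s=1.4)
np.savez('w.npz',col=c['color'],P=cloud(c))
for nm in['nest_L','nest_M','nest_R','nutA_mid','nutB_mid','nutC_mid']:
    print(nm,[(np.round(r['xyz'],3).tolist(),round(r['score'],2)) for r in manip.place_of(c,nm)])
E
```

```text
t: 3.65
position: [0.5603, -0.0978, 0.3485]
orientation: [-2.234, -2.208, 0.001]
wrist_force: [-0.2, 0.2, 0.1]
opening: 0.088
[-0.216  0.014  1.687 -0.     1.441 -0.204] [ 0.56032309 -0.09777564  0.348488  ] [-2.23445666e+00 -2.20811184e+00  8.30521682e-04]
[ 0.56118246 -0.02743291  0.49342696] [[1.0, -0.012, -0.003], [-0.012, -0.962, -0.274], [-0.0, 0.274, -0.962]]
nest_L [([0.579, 0.053, 0.031], 0.84)]
nest_M []
nest_R [([0.586, -0.109, 0.034], 0.9)]
nutA_mid [([0.51, 0.082, 0.078], 0.69), ([0.479, -0.41, 0.084], 0.22)]
nutB_mid [([0.524, -0.153, 0.073], 0.68)]
nutC_mid [([0.659, -0.024, 0.08], 0.47)]
```

View pics/w2.png

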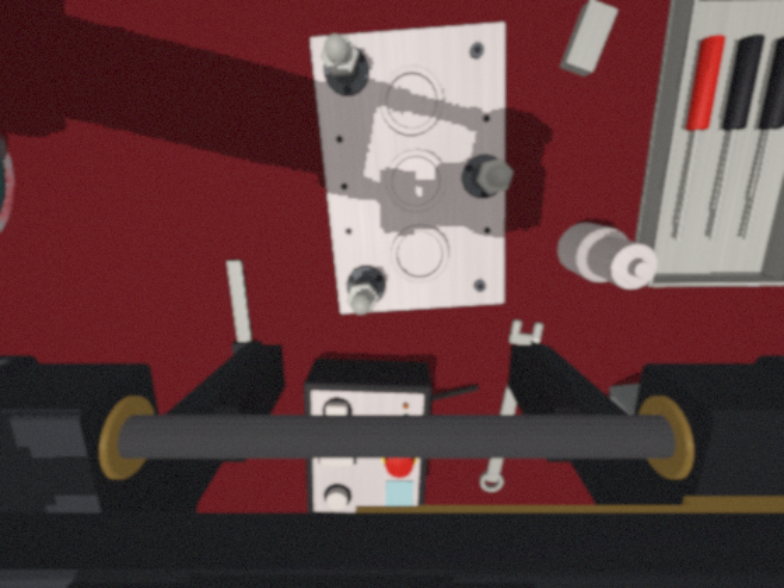

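The wrist view shows the fixture with nut A at (340,55), nut B at (365,290) and nut C at (490,177). I can't read the hexagon angles from here, so I'll go closer to A.

```bash
python3 -m jog '[{"dx":-31,"dy":179,"dz":-198,"rx":0,"ry":0,"rz":90,"claw":1},{"dx":-31,"dy":179,"dz":-198,"rx":0,"ry":0,"rz":90,"claw":1},{"dx":-31,"dy":179,"dz":-198,"rx":0,"ry":0,"rz":90,"claw":1},{"dx":-31,"dy":179,"dz":-198,"rx":0,"ry":0,"rz":90,"claw":1},{"dx":-31,"dy":179,"dz":-198,"rx":0,"ry":0,"rz":90,"claw":1},{"dx":-31,"dy":179,"dz":-198,"rx":0,"ry":0,"rz":90,"claw":1},{"dx":-31,"dy":179,"dz":-198,"rx":0,"ry":0,"rz":90,"claw":1},{"dx":-31,"dy":179,"dz":-198,"rx":0,"ry":0,"rz":90,"claw":1},{"dx":-31,"dy":179,"dz":-198,"rx":0,"ry":0,"rz":90,"claw":1},{"dx":-31,"dy":179,"dz":-198,"rx":0,"ry":0,"rz":90,"claw":1},{"dx":-31,"dy":179,"dz":-198,"rx":0,"ry":0,"rz":90,"claw":1}]'
cat > nut.py <<'E'
import sys
from h import *
name,tag,x,y=sys.argv[1],sys.argv[2],float(sys.argv[3]),float(sys.argv[4])
s=manip.state();p=np.array(s['position']);r=R.from_rotvec(s['orientation']).as_matrix()
print('q',np.round(s['q'],2),'pos',np.round(p,4),'yaw',np.degrees(np.arctan2(r[1,0],r[0,0])).round(1))
c=manip.read_camera('wrist');P=cloud(c)
print([(np.round(q['xyz'],4).tolist(),round(q['score'],2)) for q in manip.place_of(c,name)])
near=np.hypot(P[...,0]-x,P[...,1]-y)<.028
top=near&(P[...,2]>.079)&(P[...,2]<.088)
bolt=near&(P[...,2]>.102)&(P[...,2]<.116)
for n,m in(('top',top),('bolt',bolt)):
    q=P[m]; 
    if len(q)>8:
        (cx,cy),rad=cv2.minEnclosingCircle(q[:,:2].astype(np.float32)*1000)
        print(n,len(q),'z',np.median(q[:,2]).round(4),'circ',round(cx,1),round(cy,1),round(rad,1))
        if n=='top':
            ctr=np.array([cx,cy])/1000
            d=q[:,:2]-ctr;best=[]
            for a in range(0,60,2):   # support widths in the three flat directions
                w=[np.ptp(np.percentile(d@[np.cos(t),np.sin(t)],[2,98])) for t in np.radians([a,a+60,a+120])]
                best.append((np.mean(w)*1000,a))
            print('flat normal yaw (mod 60), width:',sorted(best)[:4],sorted(best)[-2:])
# rectified view at nut top plane, 8 px/mm, x up? (image: right=+x, up=+y)
A=att(c);o=np.array(c['origin']);g=np.mgrid[0:480,0:480];X=x+(g[1]-240)/8000;Y=y-(g[0]-240)/8000
v=(np.stack([X,Y,np.full_like(X,.083)],-1)-o)@A
mx=(v[...,0]/v[...,2]*c['fx']+c['cx']).astype(np.float32);my=(v[...,1]/v[...,2]*c['fy']+c['cy']).astype(np.float32)
cv2.imwrite('pics/'+tag+'.png',cv2.remap(c['color'][:,:,::-1],mx,my,cv2.INTER_CUBIC))
E
python3 nut.py nutA_mid nA .509 .0815
```

```text
t: 5.38
position: [0.53, 0.0823, 0.1507]
orientation: [0.018, 3.141, 0.0]
wrist_force: [-0.1, 0.2, -0.1]
opening: 0.0881
q [ 0.11  0.08  1.99  0.    1.07 -1.45] pos [0.53   0.0823 0.1507] yaw 179.3
[([0.5149, 0.0785, 0.0816], 0.88), ([0.5781, 0.0535, 0.0316], 0.28)]
top 645 z 0.0825 circ 510.6 80.9 17.1
flat normal yaw (mod 60), width: [(np.float64(28.709356468735276), 32), (np.float64(28.73414727753442), 38), (np.float64(28.77568420652421), 34), (np.float64(28.778545622306346), 30)] [(np.float64(29.139523465685688), 20), (np.float64(29.159093144483368), 16)]
bolt 623 z 0.1065 circ 510.5 81.0 10.0
```

View pics/nA.png

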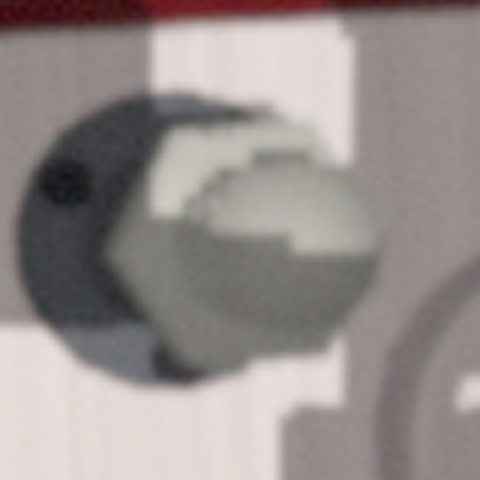

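The rectified view of nut A (right = +x, up = +y) puts a corner at the left (108,255) and the top edge nearly horizontal. The flat normals are therefore about 32° mod 60, which agrees with the fit. The centre is (510.6, 80.9), and the jaws need yaw 182 or 242. I'll take about 241 so there's room to turn clockwise.

```bash
python3 -m jog '[{"dx":-19,"dy":-1,"dz":0,"rx":0,"ry":0,"rz":61,"claw":1},{"dx":-19,"dy":-1,"dz":0,"rx":0,"ry":0,"rz":61,"claw":1},{"dx":-19,"dy":-1,"dz":0,"rx":0,"ry":0,"rz":61,"claw":1},{"dx":-19,"dy":-1,"dz":0,"rx":0,"ry":0,"rz":61,"claw":1},{"dx":-19,"dy":-1,"dz":0,"rx":0,"ry":0,"rz":61,"claw":1},{"dx":-19,"dy":-1,"dz":0,"rx":0,"ry":0,"rz":61,"claw":1},{"dx":-19,"dy":-1,"dz":-45,"rx":0,"ry":0,"rz":61,"claw":1},{"dx":-19,"dy":-1,"dz":-92,"rx":0,"ry":0,"rz":61,"claw":1},{"dx":-19,"dy":-1,"dz":-92,"rx":0,"ry":0,"rz":61,"claw":1},{"dx":-19,"dy":-1,"dz":-92,"rx":0,"ry":0,"rz":61,"claw":0},{"dx":-19,"dy":-1,"dz":-92,"rx":0,"ry":0,"rz":61,"claw":0},{"dx":-19,"dy":-1,"dz":-92,"rx":0,"ry":0,"rz":61,"claw":0},{"dx":-19,"dy":-1,"dz":-92,"rx":0,"ry":0,"rz":61,"claw":0},{"dx":-19,"dy":-1,"dz":-92,"rx":0,"ry":0,"rz":61,"claw":0},{"dx":-19,"dy":-1,"dz":-92,"rx":0,"ry":0,"rz":61,"claw":0},{"dx":-19,"dy":-1,"dz":-92,"rx":0,"ry":0,"rz":61,"claw":0},{"dx":-19,"dy":-1,"dz":-92,"rx":0,"ry":0,"rz":61,"claw":0}]' 25
cat > st.py <<'E'
from h import *
s=manip.state();r=R.from_rotvec(s['orientation']).as_matrix()
print('q',np.round(s['q'],2),'pos',np.round(s['position'],4),'yaw',np.degrees(np.arctan2(r[1,0],r[0,0])).round(1),'F',np.round(s['wrist_force'],1),'M',np.round(s['moment'],2),'open',round(float(s['opening']),4))
E
python3 st.py
```

```text
t: 7.6
position: [0.5108, 0.0814, 0.0587]
orientation: [1.58, -2.715, -0.0]
wrist_force: [-2.4, 0.9, 1.3]
opening: 0.0292
q [ 0.11  0.15  2.1   0.    0.89 -2.52] pos [0.5108 0.0814 0.0587] yaw -119.6 F [-2.4  0.9  1.3] M [0.23 0.15 0.02] open 0.0292
```

Gripped on the flats, with the opening at about 30 mm. Now I'll turn it 150° clockwise.

```bash
python3 -m jog '[{"dx":0,"dy":0,"dz":0,"rx":0,"ry":0,"rz":0,"claw":0},{"dx":0,"dy":0,"dz":0,"rx":0,"ry":0,"rz":-10,"claw":0},{"dx":0,"dy":0,"dz":0,"rx":0,"ry":0,"rz":-20,"claw":0},{"dx":0,"dy":0,"dz":0,"rx":0,"ry":0,"rz":-30,"claw":0},{"dx":0,"dy":0,"dz":0,"rx":0,"ry":0,"rz":-40,"claw":0},{"dx":0,"dy":0,"dz":0,"rx":0,"ry":0,"rz":-50,"claw":0},{"dx":0,"dy":0,"dz":0,"rx":0,"ry":0,"rz":-60,"claw":0},{"dx":0,"dy":0,"dz":-0.5,"rx":0,"ry":0,"rz":-70,"claw":0},{"dx":0,"dy":0,"dz":-0.5,"rx":0,"ry":0,"rz":-80,"claw":0},{"dx":0,"dy":0,"dz":-0.5,"rx":0,"ry":0,"rz":-90,"claw":0},{"dx":0,"dy":0,"dz":-0.5,"rx":0,"ry":0,"rz":-100,"claw":0},{"dx":0,"dy":0,"dz":-1,"rx":0,"ry":0,"rz":-110,"claw":0},{"dx":0,"dy":0,"dz":-1,"rx":0,"ry":0,"rz":-120,"claw":0},{"dx":0,"dy":0,"dz":-1,"rx":0,"ry":0,"rz":-130,"claw":0},{"dx":0,"dy":0,"dz":-1,"rx":0,"ry":0,"rz":-140,"claw":0},{"dx":0,"dy":0,"dz":-1,"rx":0,"ry":0,"rz":-150,"claw":0}]' 45; python3 st.py
```

```text
t: 9.6
position: [0.5107, 0.0808, 0.0577]
orientation: [2.219, 2.223, -0.002]
wrist_force: [-0.7, -0.7, 2.5]
opening: 0.0293
q [ 0.11  0.16  2.1  -0.    0.89  0.11] pos [0.5107 0.0808 0.0577] yaw 90.1 F [-0.7 -0.7  2.5] M [-0.3   0.14  0.09] open 0.0293
```

```bash
for i in 1 2 ; do python3 -m jog '[{"dx":0,"dy":0,"dz":0,"rx":0,"ry":0,"rz":-8,"claw":0},{"dx":0,"dy":0,"dz":0,"rx":0,"ry":0,"rz":-16,"claw":0},{"dx":0,"dy":0,"dz":0,"rx":0,"ry":0,"rz":-16,"claw":0}]'; python3 st.py; done
```

```text
t: 9.98
position: [0.5106, 0.0809, 0.0576]
orientation: [2.501, 1.901, -0.002]
wrist_force: [-1.7, -2.1, 2.9]
opening: 0.0294
q [ 0.11  0.16  2.1  -0.    0.89  0.38] pos [0.5106 0.0809 0.0576] yaw 74.5 F [-1.7 -2.1  2.9] M [-0.4   0.23 -0.04] open 0.0294
t: 10.35
position: [0.5105, 0.0809, 0.0574]
orientation: [2.739, 1.538, -0.002]
wrist_force: [-2.3, -2.3, 1.6]
opening: 0.0292
q [ 0.11  0.16  2.1  -0.    0.89  0.66] pos [0.5105 0.0809 0.0574] yaw 58.6 F [-2.3 -2.3  1.6] M [-0.52  0.27 -0.05] open 0.0292
```

```bash
python3 -m jog '[{"dx":0,"dy":0,"dz":0,"rx":0,"ry":0,"rz":-8,"claw":0},{"dx":0,"dy":0,"dz":0,"rx":0,"ry":0,"rz":-16,"claw":0},{"dx":0,"dy":0,"dz":-0.2,"rx":0,"ry":0,"rz":-16,"claw":0}]' >/dev/null; python3 st.py;  python3 -m jog '[{"dx":0,"dy":0,"dz":0,"rx":0,"ry":0,"rz":-8,"claw":0},{"dx":0,"dy":0,"dz":0,"rx":0,"ry":0,"rz":-16,"claw":0},{"dx":0,"dy":0,"dz":0,"rx":0,"ry":0,"rz":-16,"claw":0}]'>/dev/null; python3 st.py
```

```text
q [ 0.11  0.16  2.1  -0.    0.89  0.94] pos [0.5105 0.081  0.0573] yaw 42.7 F [-2.9 -4.5  2.4] M [-0.53  0.5  -0.04] open 0.0294
q [ 0.11  0.16  2.1  -0.    0.89  1.21] pos [0.5104 0.081  0.0572] yaw 26.7 F [-3.7 -4.1  1.8] M [-0.63  0.46 -0.09] open 0.0289
```

```bash
python3 -m jog '[{"dx":0,"dy":0,"dz":0,"rx":0,"ry":0,"rz":-8,"claw":0},{"dx":0,"dy":0,"dz":0,"rx":0,"ry":0,"rz":-16,"claw":0},{"dx":0,"dy":0,"dz":0,"rx":0,"ry":0,"rz":-16,"claw":0}]' >/dev/null; python3 st.py;  python3 -m jog '[{"dx":0,"dy":0,"dz":0,"rx":0,"ry":0,"rz":-8,"claw":0},{"dx":0,"dy":0,"dz":0,"rx":0,"ry":0,"rz":-16,"claw":0},{"dx":0,"dy":0,"dz":0,"rx":0,"ry":0,"rz":-16,"claw":0}]'>/dev/null; python3 st.py
```

```text
q [ 0.11  0.16  2.1  -0.    0.89  1.49] pos [0.5104 0.0811 0.0571] yaw 10.7 F [-3.4 -3.2  0.6] M [-0.56  0.52 -0.05] open 0.0291
q [ 0.11  0.16  2.1  -0.    0.88  1.77] pos [0.5106 0.0812 0.0571] yaw -5.1 F [-2.1 -2.8 -0.7] M [-0.44  0.4   1.16] open 0.0296
```

The moment has risen to 1.16 N m, so the nut has met its stop. I'll press a little further to confirm.

```bash
python3 -m jog '[{"dx":0,"dy":0,"dz":0,"rx":0,"ry":0,"rz":-4,"claw":0},{"dx":0,"dy":0,"dz":0,"rx":0,"ry":0,"rz":-4,"claw":0}]' 60 >/dev/null; python3 st.py;  python3 -m jog '[{"dx":0,"dy":0,"dz":0,"rx":0,"ry":0,"rz":-4,"claw":0},{"dx":0,"dy":0,"dz":0,"rx":0,"ry":0,"rz":-4,"claw":0}]' >/dev/null; python3 st.py
```

```text
q [ 0.11  0.16  2.1  -0.    0.88  1.84] pos [0.5113 0.0811 0.0572] yaw -9.1 F [ 0.7 -4.  -2.9] M [-0.56  0.01  1.66] open 0.0298
q [ 0.11  0.16  2.1  -0.    0.88  1.91] pos [0.5123 0.0808 0.0573] yaw -13.2 F [ 3.3 -5.2 -5.6] M [-0.63 -0.53  1.64] open 0.0299
```

A is jammed: the grip now slips at 1.65 N m. I'll release it, lift, and go over B.

```bash
python3 -m jog '[{"dx":0,"dy":0,"dz":0,"rx":0,"ry":0,"rz":0,"claw":1},{"dx":0,"dy":0,"dz":0,"rx":0,"ry":0,"rz":0,"claw":1},{"dx":0,"dy":0,"dz":0,"rx":0,"ry":0,"rz":0,"claw":1},{"dx":0,"dy":0,"dz":50,"rx":0,"ry":0,"rz":10,"claw":1},{"dx":0,"dy":0,"dz":93,"rx":0,"ry":0,"rz":20,"claw":1},{"dx":10,"dy":-60,"dz":93,"rx":0,"ry":0,"rz":30,"claw":1},{"dx":29,"dy":-120,"dz":93,"rx":0,"ry":0,"rz":40,"claw":1},{"dx":29,"dy":-180,"dz":93,"rx":0,"ry":0,"rz":50,"claw":1},{"dx":29,"dy":-237,"dz":93,"rx":0,"ry":0,"rz":60,"claw":1},{"dx":29,"dy":-237,"dz":93,"rx":0,"ry":0,"rz":70,"claw":1},{"dx":29,"dy":-237,"dz":93,"rx":0,"ry":0,"rz":80,"claw":1},{"dx":29,"dy":-237,"dz":93,"rx":0,"ry":0,"rz":90,"claw":1},{"dx":29,"dy":-237,"dz":93,"rx":0,"ry":0,"rz":100,"claw":1},{"dx":29,"dy":-237,"dz":93,"rx":0,"ry":0,"rz":110,"claw":1},{"dx":29,"dy":-237,"dz":93,"rx":0,"ry":0,"rz":120,"claw":1},{"dx":29,"dy":-237,"dz":93,"rx":0,"ry":0,"rz":130,"claw":1},{"dx":29,"dy":-237,"dz":93,"rx":0,"ry":0,"rz":140,"claw":1},{"dx":29,"dy":-237,"dz":93,"rx":0,"ry":0,"rz":150,"claw":1},{"dx":29,"dy":-237,"dz":93,"rx":0,"ry":0,"rz":160,"claw":1},{"dx":29,"dy":-237,"dz":93,"rx":0,"ry":0,"rz":170,"claw":1}]'
python3 nut.py nutB_mid nB .5234 -.1486
```

```text
t: 14.85
position: [0.5402, -0.1554, 0.1507]
orientation: [0.633, 3.077, 0.001]
wrist_force: [0.9, -0.1, 0.8]
opening: 0.0883
q [-0.32  0.12  1.94  0.    1.08 -1.49] pos [ 0.5402 -0.1554  0.1507] yaw 156.8
[([0.5236, -0.1502, 0.0753], 0.87)]
top 635 z 0.0821 circ 523.6 -149.0 17.1
flat normal yaw (mod 60), width: [(np.float64(28.67360419355021), 36), (np.float64(28.72387984080534), 42), (np.float64(28.72737933142519), 38), (np.float64(28.754250056521073), 34)] [(np.float64(29.754591800543174), 8), (np.float64(29.77203507802346), 10)]
bolt 613 z 0.1065 circ 523.6 -148.7 10.0
```

View pics/nB.png

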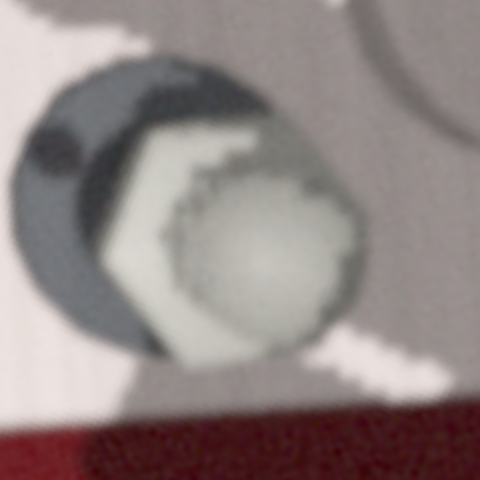

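Nut B has corners at (103,250), (155,130) and (190,365), which puts the flat normals at about 36° mod 60, again matching the fit. Yaw needs to be 186.

```bash
python3 -m jog '[{"dx":-16.5,"dy":6.6,"dz":0,"rx":0,"ry":0,"rz":10,"claw":1},{"dx":-16.5,"dy":6.6,"dz":0,"rx":0,"ry":0,"rz":20,"claw":1},{"dx":-16.5,"dy":6.6,"dz":0,"rx":0,"ry":0,"rz":29,"claw":1},{"dx":-16.5,"dy":6.6,"dz":-45,"rx":0,"ry":0,"rz":29,"claw":1},{"dx":-16.5,"dy":6.6,"dz":-92,"rx":0,"ry":0,"rz":29,"claw":1},{"dx":-16.5,"dy":6.6,"dz":-92,"rx":0,"ry":0,"rz":29,"claw":1},{"dx":-16.5,"dy":6.6,"dz":-92,"rx":0,"ry":0,"rz":29,"claw":0},{"dx":-16.5,"dy":6.6,"dz":-92,"rx":0,"ry":0,"rz":29,"claw":0},{"dx":-16.5,"dy":6.6,"dz":-92,"rx":0,"ry":0,"rz":29,"claw":0},{"dx":-16.5,"dy":6.6,"dz":-92,"rx":0,"ry":0,"rz":29,"claw":0},{"dx":-16.5,"dy":6.6,"dz":-92,"rx":0,"ry":0,"rz":29,"claw":0},{"dx":-16.5,"dy":6.6,"dz":-92,"rx":0,"ry":0,"rz":29,"claw":0},{"dx":-16.5,"dy":6.6,"dz":-92,"rx":0,"ry":0,"rz":29,"claw":0}]' 25 >/dev/null; python3 st.py
python3 -m jog '[{"dx":0,"dy":0,"dz":0,"rx":0,"ry":0,"rz":0,"claw":0},{"dx":0,"dy":0,"dz":0,"rx":0,"ry":0,"rz":-10,"claw":0},{"dx":0,"dy":0,"dz":0,"rx":0,"ry":0,"rz":-20,"claw":0},{"dx":0,"dy":0,"dz":0,"rx":0,"ry":0,"rz":-30,"claw":0},{"dx":0,"dy":0,"dz":0,"rx":0,"ry":0,"rz":-40,"claw":0},{"dx":0,"dy":0,"dz":0,"rx":0,"ry":0,"rz":-50,"claw":0},{"dx":0,"dy":0,"dz":0,"rx":0,"ry":0,"rz":-60,"claw":0},{"dx":0,"dy":0,"dz":-0.5,"rx":0,"ry":0,"rz":-70,"claw":0},{"dx":0,"dy":0,"dz":-0.5,"rx":0,"ry":0,"rz":-80,"claw":0},{"dx":0,"dy":0,"dz":-0.5,"rx":0,"ry":0,"rz":-90,"claw":0},{"dx":0,"dy":0,"dz":-0.5,"rx":0,"ry":0,"rz":-100,"claw":0},{"dx":0,"dy":0,"dz":-1,"rx":0,"ry":0,"rz":-110,"claw":0},{"dx":0,"dy":0,"dz":-1,"rx":0,"ry":0,"rz":-120,"claw":0},{"dx":0,"dy":0,"dz":-1,"rx":0,"ry":0,"rz":-130,"claw":0},{"dx":0,"dy":0,"dz":-1,"rx":0,"ry":0,"rz":-140,"claw":0},{"dx":0,"dy":0,"dz":-1,"rx":0,"ry":0,"rz":-150,"claw":0}]' 45 >/dev/null; python3 st.py
```

```text
q [-0.32  0.2   2.04  0.    0.9  -1.99] pos [ 0.5234 -0.1485  0.0585] yaw -174.6 F [-0.6  3.3  2.2] M [ 0.47 -0.08 -0.03] open 0.0294
q [-0.32  0.2   2.04  0.    0.89  0.64] pos [ 0.5237 -0.1485  0.0575] yaw 35.1 F [1.2 4.  1.8] M [ 0.59 -0.13  0.07] open 0.0292
```

```bash
python3 -m jog '[{"dx":0,"dy":0,"dz":0,"rx":0,"ry":0,"rz":-8,"claw":0},{"dx":0,"dy":0,"dz":0,"rx":0,"ry":0,"rz":-16,"claw":0},{"dx":0,"dy":0,"dz":0,"rx":0,"ry":0,"rz":-16,"claw":0}]' >/dev/null; python3 st.py;  python3 -m jog '[{"dx":0,"dy":0,"dz":0,"rx":0,"ry":0,"rz":-8,"claw":0},{"dx":0,"dy":0,"dz":0,"rx":0,"ry":0,"rz":-16,"claw":0},{"dx":0,"dy":0,"dz":0,"rx":0,"ry":0,"rz":-16,"claw":0}]'>/dev/null; python3 st.py
```

```text
q [-0.32  0.2   2.04  0.    0.89  0.91] pos [ 0.5237 -0.1485  0.0574] yaw 19.5 F [2.3 4.2 1.2] M [ 0.69 -0.26 -0.06] open 0.0292
q [-0.32  0.2   2.04  0.    0.89  1.18] pos [ 0.5237 -0.1486  0.0573] yaw 3.6 F [ 2.   5.2 -0.6] M [ 0.72 -0.31 -0.06] open 0.029
```

```bash
python3 -m jog '[{"dx":0,"dy":0,"dz":0,"rx":0,"ry":0,"rz":-8,"claw":0},{"dx":0,"dy":0,"dz":0,"rx":0,"ry":0,"rz":-16,"claw":0},{"dx":0,"dy":0,"dz":0,"rx":0,"ry":0,"rz":-16,"claw":0}]' >/dev/null; python3 st.py;  python3 -m jog '[{"dx":0,"dy":0,"dz":0,"rx":0,"ry":0,"rz":-8,"claw":0},{"dx":0,"dy":0,"dz":0,"rx":0,"ry":0,"rz":-12,"claw":0},{"dx":0,"dy":0,"dz":0,"rx":0,"ry":0,"rz":-12,"claw":0}]'>/dev/null; python3 st.py
```

```text
q [-0.32  0.2   2.05 -0.    0.9   1.46] pos [ 0.5216 -0.1482  0.0572] yaw -12.2 F [-3.4  6.6  4.7] M [0.89 0.63 0.99] open 0.0308
q [-0.32  0.2   2.05  0.    0.9   1.67] pos [ 0.522  -0.148   0.0572] yaw -24.2 F [-2.9  7.3  5.4] M [1.08 0.37 0.75] open 0.0315
```

```bash
python3 -m jog '[{"dx":0,"dy":0,"dz":0,"rx":0,"ry":0,"rz":8,"claw":0},{"dx":0,"dy":0,"dz":0,"rx":0,"ry":0,"rz":8,"claw":0},{"dx":0,"dy":0,"dz":0,"rx":0,"ry":0,"rz":4,"claw":0},{"dx":0,"dy":0,"dz":0,"rx":0,"ry":0,"rz":0,"claw":0},{"dx":0,"dy":0,"dz":0,"rx":0,"ry":0,"rz":0,"claw":0}]' 60 >/dev/null; python3 st.py
```

```text
q [-0.32  0.2   2.05  0.    0.9   1.67] pos [ 0.522  -0.1479  0.0572] yaw -24.2 F [-2.7  6.8  4.1] M [1.09 0.45 0.86] open 0.0309
```

I'll check that B is locked with a fresh, squarer grip.

```bash
python3 -m jog '[{"dx":1.5,"dy":-0.7,"dz":0,"rx":0,"ry":0,"rz":0,"claw":0.6},{"dx":1.5,"dy":-0.7,"dz":0,"rx":0,"ry":0,"rz":8,"claw":0.6},{"dx":1.5,"dy":-0.7,"dz":0,"rx":0,"ry":0,"rz":15,"claw":0.6},{"dx":1.5,"dy":-0.7,"dz":0,"rx":0,"ry":0,"rz":15,"claw":0},{"dx":1.5,"dy":-0.7,"dz":0,"rx":0,"ry":0,"rz":15,"claw":0},{"dx":1.5,"dy":-0.7,"dz":0,"rx":0,"ry":0,"rz":15,"claw":0},{"dx":1.5,"dy":-0.7,"dz":0,"rx":0,"ry":0,"rz":15,"claw":0}]' 60 >/dev/null; python3 st.py;python3 -m jog '[{"dx":0,"dy":0,"dz":0,"rx":0,"ry":0,"rz":-4,"claw":0},{"dx":0,"dy":0,"dz":0,"rx":0,"ry":0,"rz":-4,"claw":0}]' >/dev/null; python3 st.py;python3 -m jog '[{"dx":0,"dy":0,"dz":0,"rx":0,"ry":0,"rz":-4,"claw":0},{"dx":0,"dy":0,"dz":0,"rx":0,"ry":0,"rz":-4,"claw":0}]' >/dev/null; python3 st.py
```

```text
q [-0.32  0.21  2.04  0.    0.9   1.41] pos [ 0.5252 -0.1489  0.0575] yaw -9.6 F [0.4 5.8 1. ] M [ 0.76 -0.2   0.21] open 0.0296
q [-0.32  0.21  2.04  0.    0.9   1.48] pos [ 0.5251 -0.149   0.0574] yaw -13.4 F [ 1.6  5.1 -0.3] M [ 0.8  -0.21  1.34] open 0.0303
q [-0.32  0.21  2.04 -0.    0.9   1.55] pos [ 0.5242 -0.1489  0.0575] yaw -17.4 F [-1.1  5.3  2.4] M [0.87 0.28 1.46] open 0.0308
```

B is jammed at 1.46 N m. On to C.

```bash
python3 -m jog '[{"dx":0,"dy":0,"dz":0,"rx":0,"ry":0,"rz":0,"claw":1},{"dx":0,"dy":0,"dz":0,"rx":0,"ry":0,"rz":0,"claw":1},{"dx":0,"dy":0,"dz":0,"rx":0,"ry":0,"rz":0,"claw":1},{"dx":0,"dy":0,"dz":50,"rx":0,"ry":0,"rz":10,"claw":1},{"dx":0,"dy":0,"dz":93,"rx":0,"ry":0,"rz":20,"claw":1},{"dx":40,"dy":30,"dz":93,"rx":0,"ry":0,"rz":30,"claw":1},{"dx":80,"dy":60,"dz":93,"rx":0,"ry":0,"rz":40,"claw":1},{"dx":120,"dy":90,"dz":93,"rx":0,"ry":0,"rz":50,"claw":1},{"dx":151,"dy":115,"dz":93,"rx":0,"ry":0,"rz":60,"claw":1},{"dx":151,"dy":115,"dz":93,"rx":0,"ry":0,"rz":70,"claw":1},{"dx":151,"dy":115,"dz":93,"rx":0,"ry":0,"rz":80,"claw":1},{"dx":151,"dy":115,"dz":93,"rx":0,"ry":0,"rz":90,"claw":1},{"dx":151,"dy":115,"dz":93,"rx":0,"ry":0,"rz":100,"claw":1},{"dx":151,"dy":115,"dz":93,"rx":0,"ry":0,"rz":110,"claw":1},{"dx":151,"dy":115,"dz":93,"rx":0,"ry":0,"rz":120,"claw":1},{"dx":151,"dy":115,"dz":93,"rx":0,"ry":0,"rz":130,"claw":1},{"dx":151,"dy":115,"dz":93,"rx":0,"ry":0,"rz":140,"claw":1},{"dx":151,"dy":115,"dz":93,"rx":0,"ry":0,"rz":150,"claw":1},{"dx":151,"dy":115,"dz":93,"rx":0,"ry":0,"rz":160,"claw":1},{"dx":151,"dy":115,"dz":93,"rx":0,"ry":0,"rz":170,"claw":1}]'
python3 nut.py nutC_mid nC .6568 -.026
```

```text
t: 24.58
position: [0.676, -0.0351, 0.1503]
orientation: [-0.741, -3.053, 0.0]
wrist_force: [-0.5, -0.4, 0.1]
opening: 0.0881
q [-0.09  0.33  1.69 -0.    1.12 -1.18] pos [ 0.676  -0.0351  0.1503] yaw 152.7
[([0.661, -0.0265, 0.0792], 0.76)]
top 653 z 0.0825 circ 656.7 -25.9 17.1
flat normal yaw (mod 60), width: [(np.float64(28.81025258126532), 38), (np.float64(28.838926611238087), 42), (np.float64(28.849674981489464), 36), (np.float64(28.894973649142166), 40)] [(np.float64(29.725315182373997), 4), (np.float64(29.764940176503256), 6)]
bolt 624 z 0.1065 circ 656.8 -26.0 9.9
```

View pics/nC.png

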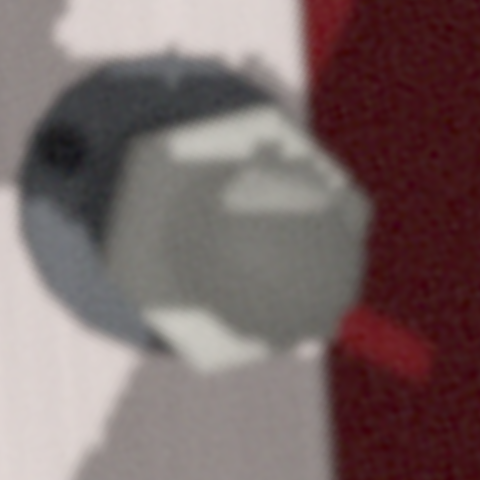

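Nut C has corners at (275,105), (130,150) and (205,372), giving normals of about 42° mod 60. Yaw needs to be 192.

```bash
python3 -m jog '[{"dx":-19.3,"dy":9.1,"dz":0,"rx":0,"ry":0,"rz":10,"claw":1},{"dx":-19.3,"dy":9.1,"dz":0,"rx":0,"ry":0,"rz":20,"claw":1},{"dx":-19.3,"dy":9.1,"dz":0,"rx":0,"ry":0,"rz":30,"claw":1},{"dx":-19.3,"dy":9.1,"dz":0,"rx":0,"ry":0,"rz":39,"claw":1},{"dx":-19.3,"dy":9.1,"dz":-45,"rx":0,"ry":0,"rz":39,"claw":1},{"dx":-19.3,"dy":9.1,"dz":-92,"rx":0,"ry":0,"rz":39,"claw":1},{"dx":-19.3,"dy":9.1,"dz":-92,"rx":0,"ry":0,"rz":39,"claw":1},{"dx":-19.3,"dy":9.1,"dz":-92,"rx":0,"ry":0,"rz":39,"claw":0},{"dx":-19.3,"dy":9.1,"dz":-92,"rx":0,"ry":0,"rz":39,"claw":0},{"dx":-19.3,"dy":9.1,"dz":-92,"rx":0,"ry":0,"rz":39,"claw":0},{"dx":-19.3,"dy":9.1,"dz":-92,"rx":0,"ry":0,"rz":39,"claw":0},{"dx":-19.3,"dy":9.1,"dz":-92,"rx":0,"ry":0,"rz":39,"claw":0},{"dx":-19.3,"dy":9.1,"dz":-92,"rx":0,"ry":0,"rz":39,"claw":0},{"dx":-19.3,"dy":9.1,"dz":-92,"rx":0,"ry":0,"rz":39,"claw":0}]' 25 >/dev/null; python3 st.py
python3 -m jog '[{"dx":0,"dy":0,"dz":0,"rx":0,"ry":0,"rz":0,"claw":0},{"dx":0,"dy":0,"dz":0,"rx":0,"ry":0,"rz":-10,"claw":0},{"dx":0,"dy":0,"dz":0,"rx":0,"ry":0,"rz":-20,"claw":0},{"dx":0,"dy":0,"dz":0,"rx":0,"ry":0,"rz":-30,"claw":0},{"dx":0,"dy":0,"dz":0,"rx":0,"ry":0,"rz":-40,"claw":0},{"dx":0,"dy":0,"dz":0,"rx":0,"ry":0,"rz":-50,"claw":0},{"dx":0,"dy":0,"dz":0,"rx":0,"ry":0,"rz":-60,"claw":0},{"dx":0,"dy":0,"dz":-0.5,"rx":0,"ry":0,"rz":-70,"claw":0},{"dx":0,"dy":0,"dz":-0.5,"rx":0,"ry":0,"rz":-80,"claw":0},{"dx":0,"dy":0,"dz":-0.5,"rx":0,"ry":0,"rz":-90,"claw":0},{"dx":0,"dy":0,"dz":-0.5,"rx":0,"ry":0,"rz":-100,"claw":0},{"dx":0,"dy":0,"dz":-1,"rx":0,"ry":0,"rz":-110,"claw":0},{"dx":0,"dy":0,"dz":-1,"rx":0,"ry":0,"rz":-120,"claw":0},{"dx":0,"dy":0,"dz":-1,"rx":0,"ry":0,"rz":-130,"claw":0},{"dx":0,"dy":0,"dz":-1,"rx":0,"ry":0,"rz":-140,"claw":0},{"dx":0,"dy":0,"dz":-1,"rx":0,"ry":0,"rz":-150,"claw":0}]' 60 >/dev/null; python3 st.py
```

```text
q [-0.08  0.39  1.79 -0.    0.96 -1.85] pos [ 0.6567 -0.0259  0.0585] yaw -168.6 F [ 0.2 -0.4  0.9] M [-0.02 -0.04  0.06] open 0.0295
q [-0.08  0.39  1.79 -0.    0.96  0.78] pos [ 0.6571 -0.0257  0.0575] yaw 41.1 F [ 1.  -0.4 -0.7] M [-0.1  -0.19  0.1 ] open 0.0289
```

```bash
python3 -m jog '[{"dx":0,"dy":0,"dz":0,"rx":0,"ry":0,"rz":-8,"claw":0},{"dx":0,"dy":0,"dz":0,"rx":0,"ry":0,"rz":-12,"claw":0},{"dx":0,"dy":0,"dz":0,"rx":0,"ry":0,"rz":-12,"claw":0}]' >/dev/null; python3 st.py
```

```text
q [-0.08  0.39  1.79  0.    0.96  0.98] pos [ 0.6571 -0.0257  0.0574] yaw 29.4 F [ 1.6  0.1 -1.6] M [-0.15 -0.22 -0.12] open 0.0292
```

```bash
python3 -m jog '[{"dx":0,"dy":0,"dz":0,"rx":0,"ry":0,"rz":-8,"claw":0},{"dx":0,"dy":0,"dz":0,"rx":0,"ry":0,"rz":-12,"claw":0},{"dx":0,"dy":0,"dz":0,"rx":0,"ry":0,"rz":-12,"claw":0}]' >/dev/null; python3 st.py; python3 -m jog '[{"dx":0,"dy":0,"dz":0,"rx":0,"ry":0,"rz":-8,"claw":0},{"dx":0,"dy":0,"dz":0,"rx":0,"ry":0,"rz":-12,"claw":0},{"dx":0,"dy":0,"dz":0,"rx":0,"ry":0,"rz":-12,"claw":0}]' >/dev/null; python3 st.py
```

```text
q [-0.08  0.39  1.79 -0.    0.96  1.19] pos [ 0.6571 -0.0258  0.0574] yaw 17.5 F [ 3.1 -1.  -1.6] M [-0.14 -0.37 -0.1 ] open 0.0288
q [-0.08  0.39  1.79 -0.    0.96  1.4 ] pos [ 0.6571 -0.0258  0.0573] yaw 5.5 F [ 3.1 -2.  -3.8] M [-0.19 -0.59 -0.04] open 0.0287
```

```bash
python3 -m jog '[{"dx":0,"dy":0,"dz":0,"rx":0,"ry":0,"rz":-8,"claw":0},{"dx":0,"dy":0,"dz":0,"rx":0,"ry":0,"rz":-12,"claw":0},{"dx":0,"dy":0,"dz":0,"rx":0,"ry":0,"rz":-12,"claw":0}]' >/dev/null; python3 st.py; python3 -m jog '[{"dx":0,"dy":0,"dz":0,"rx":0,"ry":0,"rz":-8,"claw":0},{"dx":0,"dy":0,"dz":0,"rx":0,"ry":0,"rz":-8,"claw":0}]' >/dev/null; python3 st.py
```

```text
q [-0.08  0.39  1.79 -0.    0.96  1.61] pos [ 0.657  -0.0259  0.0573] yaw -6.4 F [ 3.  -2.5 -4.8] M [-0.28 -0.63 -0.1 ] open 0.0289
q [-0.08  0.39  1.79 -0.    0.96  1.75] pos [ 0.6571 -0.0259  0.0572] yaw -14.5 F [ 4.9 -2.5 -4.3] M [-0.25 -0.67 -0.07] open 0.0287
```

```bash
python3 -m jog '[{"dx":0,"dy":0,"dz":0,"rx":0,"ry":0,"rz":-8,"claw":0},{"dx":0,"dy":0,"dz":0,"rx":0,"ry":0,"rz":-12,"claw":0},{"dx":0,"dy":0,"dz":0,"rx":0,"ry":0,"rz":-12,"claw":0}]' >/dev/null; python3 st.py; python3 -m jog '[{"dx":0,"dy":0,"dz":0,"rx":0,"ry":0,"rz":-8,"claw":0},{"dx":0,"dy":0,"dz":0,"rx":0,"ry":0,"rz":-8,"claw":0}]' >/dev/null; python3 st.py
```

```text
q [-0.08  0.39  1.79 -0.    0.96  1.96] pos [ 0.657  -0.0259  0.0572] yaw -26.4 F [ 5.2 -1.  -6.1] M [-0.23 -0.7  -0.05] open 0.0287
q [-0.08  0.39  1.79 -0.    0.96  2.1 ] pos [ 0.657  -0.0259  0.0571] yaw -34.5 F [ 5.  -2.1 -5.2] M [-0.23 -0.75 -0.09] open 0.029
```

The wrist is nearing its range, so I'll open, turn back 120°, regrip and continue.

```bash
python3 -m jog '[{"dx":0,"dy":0,"dz":0,"rx":0,"ry":0,"rz":0,"claw":0.7},{"dx":0,"dy":0,"dz":0,"rx":0,"ry":0,"rz":0,"claw":0.7},{"dx":0,"dy":0,"dz":0,"rx":0,"ry":0,"rz":10,"claw":0.7},{"dx":0,"dy":0,"dz":0,"rx":0,"ry":0,"rz":20,"claw":0.7},{"dx":0,"dy":0,"dz":0,"rx":0,"ry":0,"rz":30,"claw":0.7},{"dx":0,"dy":0,"dz":0,"rx":0,"ry":0,"rz":40,"claw":0.7},{"dx":0,"dy":0,"dz":0,"rx":0,"ry":0,"rz":50,"claw":0.7},{"dx":0,"dy":0,"dz":0,"rx":0,"ry":0,"rz":60,"claw":0.7},{"dx":0,"dy":0,"dz":0,"rx":0,"ry":0,"rz":70,"claw":0.7},{"dx":0,"dy":0,"dz":0,"rx":0,"ry":0,"rz":80,"claw":0.7},{"dx":0,"dy":0,"dz":0,"rx":0,"ry":0,"rz":90,"claw":0.7},{"dx":0,"dy":0,"dz":0,"rx":0,"ry":0,"rz":100,"claw":0.7},{"dx":0,"dy":0,"dz":0,"rx":0,"ry":0,"rz":110,"claw":0.7},{"dx":0,"dy":0,"dz":0,"rx":0,"ry":0,"rz":120,"claw":0.7},{"dx":0,"dy":0,"dz":0,"rx":0,"ry":0,"rz":120,"claw":0},{"dx":0,"dy":0,"dz":0,"rx":0,"ry":0,"rz":120,"claw":0},{"dx":0,"dy":0,"dz":0,"rx":0,"ry":0,"rz":120,"claw":0},{"dx":0,"dy":0,"dz":0,"rx":0,"ry":0,"rz":120,"claw":0},{"dx":0,"dy":0,"dz":0,"rx":0,"ry":0,"rz":120,"claw":0}]' 60 >/dev/null; python3 st.py; python3 -m jog '[{"dx":0,"dy":0,"dz":0,"rx":0,"ry":0,"rz":-8,"claw":0},{"dx":0,"dy":0,"dz":0,"rx":0,"ry":0,"rz":-12,"claw":0},{"dx":0,"dy":0,"dz":0,"rx":0,"ry":0,"rz":-12,"claw":0}]' >/dev/null; python3 st.py; python3 -m jog '[{"dx":0,"dy":0,"dz":0,"rx":0,"ry":0,"rz":-8,"claw":0},{"dx":0,"dy":0,"dz":0,"rx":0,"ry":0,"rz":-8,"claw":0}]' >/dev/null; python3 st.py
```

```text
q [-0.08  0.39  1.79  0.    0.96  0.  ] pos [ 0.6569 -0.0256  0.0576] yaw 85.4 F [ 1.1 -1.1 -0.3] M [ 0.02 -0.28 -0.02] open 0.0288
q [-0.08  0.39  1.79  0.    0.96  0.21] pos [ 0.657  -0.0256  0.0575] yaw 73.4 F [ 1.9  0.  -2.4] M [-0.01 -0.39 -0.03] open 0.0288
q [-0.08  0.39  1.79  0.    0.96  0.35] pos [ 0.657  -0.0257  0.0574] yaw 65.5 F [ 2.  -0.  -2.1] M [-0.03 -0.43 -0.06] open 0.0288
```

```bash
python3 -m jog '[{"dx":0,"dy":0,"dz":0,"rx":0,"ry":0,"rz":-8,"claw":0},{"dx":0,"dy":0,"dz":0,"rx":0,"ry":0,"rz":-12,"claw":0},{"dx":0,"dy":0,"dz":0,"rx":0,"ry":0,"rz":-12,"claw":0}]' >/dev/null; python3 st.py; python3 -m jog '[{"dx":0,"dy":0,"dz":0,"rx":0,"ry":0,"rz":-8,"claw":0},{"dx":0,"dy":0,"dz":0,"rx":0,"ry":0,"rz":-8,"claw":0}]' >/dev/null; python3 st.py
```

```text
q [-0.08  0.39  1.79 -0.    0.96  0.56] pos [ 0.6566 -0.0263  0.0575] yaw 53.8 F [ 2.4 -2.5 -1.6] M [-0.52 -0.25  1.67] open 0.0294
q [-0.08  0.39  1.79 -0.    0.96  0.7 ] pos [ 0.657  -0.0257  0.0577] yaw 45.7 F [ 2.7 -1.2  0.8] M [-0.14 -0.35  1.5 ] open 0.03
```

C is jammed at 1.5–1.67 N m. Next is the housing. I'll lift, fly over near it and look.

```bash
python3 -m jog '[{"dx":0,"dy":0,"dz":0,"rx":0,"ry":0,"rz":0,"claw":1},{"dx":0,"dy":0,"dz":0,"rx":0,"ry":0,"rz":0,"claw":1},{"dx":0,"dy":0,"dz":0,"rx":0,"ry":0,"rz":0,"claw":1},{"dx":0,"dy":0,"dz":60,"rx":0,"ry":0,"rz":10,"claw":1},{"dx":0,"dy":0,"dz":122,"rx":0,"ry":0,"rz":20,"claw":1},{"dx":-175,"dy":404,"dz":122,"rx":0,"ry":0,"rz":79,"claw":1},{"dx":-175,"dy":404,"dz":122,"rx":0,"ry":0,"rz":79,"claw":1},{"dx":-175,"dy":404,"dz":122,"rx":0,"ry":0,"rz":79,"claw":1},{"dx":-175,"dy":404,"dz":122,"rx":0,"ry":0,"rz":79,"claw":1},{"dx":-175,"dy":404,"dz":122,"rx":0,"ry":0,"rz":79,"claw":1},{"dx":-175,"dy":404,"dz":122,"rx":0,"ry":0,"rz":79,"claw":0.8},{"dx":-175,"dy":404,"dz":122,"rx":0,"ry":0,"rz":79,"claw":0.8},{"dx":-175,"dy":404,"dz":122,"rx":0,"ry":0,"rz":79,"claw":0.8},{"dx":-175,"dy":404,"dz":122,"rx":0,"ry":0,"rz":79,"claw":0.8},{"dx":-175,"dy":404,"dz":122,"rx":0,"ry":0,"rz":79,"claw":0.8}]' >/dev/null;python3 st.py
cat > hs.py <<'E'
import sys
from h import *
cam,tag=sys.argv[1],sys.argv[2]
c=manip.read_camera(cam);P=cloud(c);save(c,tag+'.png',s=1.4)
m=((P[...,2]>.038)&(P[...,2]<.052)&(P[...,1]>.2)&(P[...,0]>.2)&(P[...,0]<.75)&(P[...,1]<.62)).astype(np.uint8)
n,l,st,ce=cv2.connectedComponentsWithStats(m)
for i in range(1,n):
    if st[i,4]>60:
        q=P[l==i];(x,y),r=cv2.minEnclosingCircle(q[:,:2].astype(np.float32)*1000)
        print(np.round(ce[i]),'xy',round(x,1),round(y,1),'r',round(r,1),'z',np.median(q[:,2]).round(4),c['color'][l==i].mean(0).round())
E
python3 hs.py wrist wh; python3 hs.py top th
```

```text
q [ 0.62  0.19  1.81 -0.    1.15  0.02] pos [0.4823 0.377  0.1793] yaw 124.3 F [-0.4 -0.7  0.6] M [ 0.02 -0.14  0.03] open 0.0706
[219.  97.] xy 379.6 424.5 r 17.2 z 0.043 [242. 193. 245.]
[345. 100.] xy 475.7 486.5 r 17.0 z 0.0429 [146. 241. 178.]
[286. 174.] xy 469.3 400.7 r 16.9 z 0.0429 [175. 172. 175.]
[144. 258.] xy 471.1 395.6 r 15.4 z 0.0433 [84. 82. 82.]
```

View pics/wh.png

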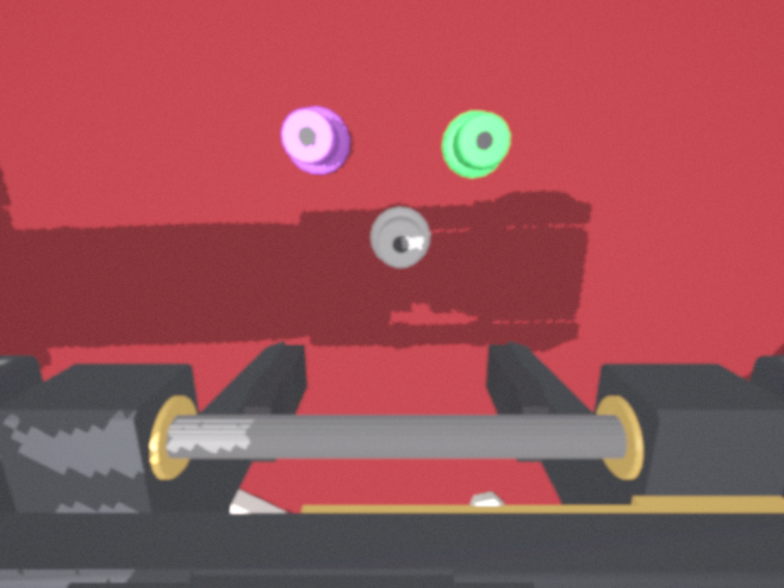

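The grey housing stands upright at (400,238), with the purple one at (310,140) and the green one at (478,143). The measured centre is (469.3, 400.7), radius 17 mm, top at 43 mm, which is consistent. I'll grasp it.

```bash
python3 -m jog '[{"dx":-13,"dy":23.7,"dz":-40,"rx":0,"ry":0,"rz":0,"claw":0.7},{"dx":-13,"dy":23.7,"dz":-80,"rx":0,"ry":0,"rz":0,"claw":0.7},{"dx":-13,"dy":23.7,"dz":-120,"rx":0,"ry":0,"rz":0,"claw":0.7},{"dx":-13,"dy":23.7,"dz":-162,"rx":0,"ry":0,"rz":0,"claw":0.7},{"dx":-13,"dy":23.7,"dz":-162,"rx":0,"ry":0,"rz":0,"claw":0.7},{"dx":-13,"dy":23.7,"dz":-162,"rx":0,"ry":0,"rz":0,"claw":0},{"dx":-13,"dy":23.7,"dz":-162,"rx":0,"ry":0,"rz":0,"claw":0},{"dx":-13,"dy":23.7,"dz":-162,"rx":0,"ry":0,"rz":0,"claw":0},{"dx":-13,"dy":23.7,"dz":-162,"rx":0,"ry":0,"rz":0,"claw":0},{"dx":-13,"dy":23.7,"dz":-162,"rx":0,"ry":0,"rz":0,"claw":0},{"dx":-13,"dy":23.7,"dz":-162,"rx":0,"ry":0,"rz":0,"claw":0},{"dx":-13,"dy":23.7,"dz":-130,"rx":0,"ry":0,"rz":0,"claw":0},{"dx":-13,"dy":23.7,"dz":-90,"rx":0,"ry":0,"rz":0,"claw":0},{"dx":-13,"dy":23.7,"dz":-40,"rx":0,"ry":0,"rz":0,"claw":0}]' 30 >/dev/null;python3 st.py
```

```text
q [0.67 0.23 1.83 0.   1.08 0.07] pos [0.4677 0.4014 0.1396] yaw 124.4 F [ 1.   0.1 -0.4] M [ 0.04 -0.14 -0.01] open 0.0331
```

```bash
python3 -m jog '[{"dx":0,"dy":0,"dz":26,"rx":0,"ry":0,"rz":5,"claw":0},{"dx":15,"dy":-54,"dz":26,"rx":0,"ry":0,"rz":10,"claw":0},{"dx":30,"dy":-108,"dz":26,"rx":0,"ry":0,"rz":18,"claw":0},{"dx":45,"dy":-162,"dz":26,"rx":0,"ry":0,"rz":26,"claw":0},{"dx":60,"dy":-216,"dz":26,"rx":0,"ry":0,"rz":34,"claw":0},{"dx":75,"dy":-270,"dz":26,"rx":0,"ry":0,"rz":42,"claw":0},{"dx":90,"dy":-324,"dz":26,"rx":0,"ry":0,"rz":50,"claw":0},{"dx":105,"dy":-378,"dz":26,"rx":0,"ry":0,"rz":59,"claw":0},{"dx":114,"dy":-432,"dz":26,"rx":0,"ry":0,"rz":59,"claw":0},{"dx":114,"dy":-432,"dz":26,"rx":0,"ry":0,"rz":59,"claw":0},{"dx":114,"dy":-432,"dz":26,"rx":0,"ry":0,"rz":59,"claw":0},{"dx":114,"dy":-432,"dz":26,"rx":0,"ry":0,"rz":59,"claw":0}]' 30 >/dev/null;python3 st.py
python3 - <<'E'
from h import *
c=manip.read_camera('wrist');P=cloud(c);save(c,'wm.png',s=1.4)
s=np.array(manip.state()['position']);q=P.reshape(-1,3)
near=np.hypot(q[:,0]-s[0],q[:,1]-s[1])<.035
h=q[near];print('z hist',np.histogram(h[:,2],np.arange(0,.26,.01)))
for lo,hi in((.175,.2),(.145,.165)):
    k=h[(h[:,2]>lo)&(h[:,2]<hi)]
    if len(k)>10:print(lo,len(k),np.round(k.min(0),3),np.round(k.max(0),3))
E
```

```text
q [-0.09  0.15  1.88  0.    1.11 -1.72] pos [ 0.5824 -0.0286  0.1654] yaw -176.5 F [ 0.1 -0.3  0. ] M [ 0.09 -0.17  0.01] open 0.0334
z hist (array([   0,  195,  186, 2689,   41,    0,    0,    0,    0,    0,    0,
          0,    0,    0,  103, 1206,  593,  954, 3699,  963, 1216,  499,
        508,  739, 6749]), array([0.  , 0.01, 0.02, 0.03, 0.04, 0.05, 0.06, 0.07, 0.08, 0.09, 0.1 ,
       0.11, 0.12, 0.13, 0.14, 0.15, 0.16, 0.17, 0.18, 0.19, 0.2 , 0.21,
       0.22, 0.23, 0.24, 0.25]))
0.175 5169 [ 0.567 -0.062  0.175] [0.592 0.003 0.2  ]
0.145 1512 [ 0.561 -0.053  0.146] [ 0.583 -0.005  0.165]
```

View pics/wm.png

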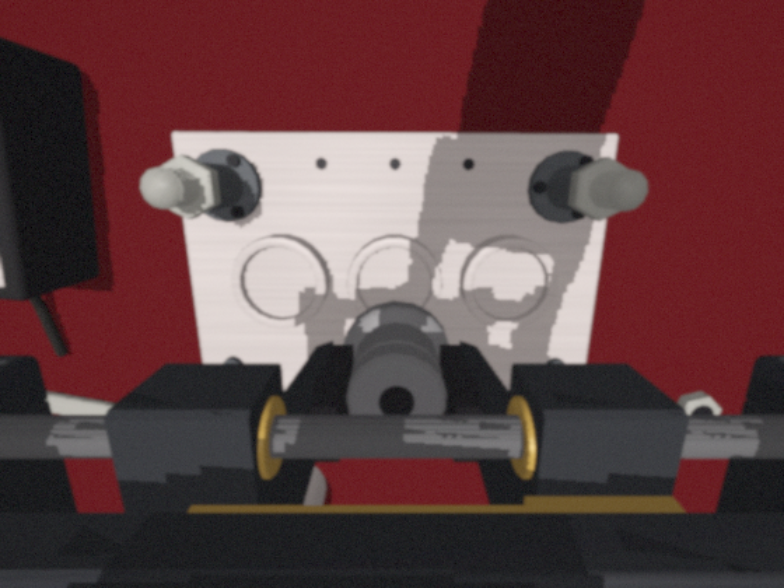

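The housing is held upright at (397,355) and centred under the jaws. The middle nest, at (395,280), is empty. I'll lower the housing into it.

```bash
python3 -m jog '[{"dx":-1,"dy":-1.8,"dz":0,"rx":0,"ry":0,"rz":0,"claw":0},{"dx":-1,"dy":-1.8,"dz":-40,"rx":0,"ry":0,"rz":0,"claw":0},{"dx":-1,"dy":-1.8,"dz":-80,"rx":0,"ry":0,"rz":0,"claw":0},{"dx":-1,"dy":-1.8,"dz":-105,"rx":0,"ry":0,"rz":0,"claw":0},{"dx":-1,"dy":-1.8,"dz":-110,"rx":0,"ry":0,"rz":0,"claw":0},{"dx":-1,"dy":-1.8,"dz":-113,"rx":0,"ry":0,"rz":0,"claw":0},{"dx":-1,"dy":-1.8,"dz":-115,"rx":0,"ry":0,"rz":0,"claw":0},{"dx":-1,"dy":-1.8,"dz":-115,"rx":0,"ry":0,"rz":0,"claw":0}]' 30 >/dev/null;python3 st.py
```

```text
q [-0.1   0.28  1.97  0.    0.9  -1.73] pos [ 0.5826 -0.0317  0.0516] yaw -176.6 F [-0.2 -0.3  0.1] M [ 0.13 -0.23  0.03] open 0.0332
```

```bash
python3 -m jog '[{"dx":0,"dy":0,"dz":-1,"rx":0,"ry":0,"rz":0,"claw":0},{"dx":0,"dy":0,"dz":-2,"rx":0,"ry":0,"rz":0,"claw":0},{"dx":0,"dy":0,"dz":-2,"rx":0,"ry":0,"rz":0,"claw":0}]' >/dev/null;python3 st.py;python3 -m jog '[{"dx":0,"dy":0,"dz":-1,"rx":0,"ry":0,"rz":0,"claw":0},{"dx":0,"dy":0,"dz":-1,"rx":0,"ry":0,"rz":0,"claw":0}]' >/dev/null;python3 st.py
```

```text
q [-0.1   0.28  1.96  0.    0.9  -1.73] pos [ 0.5827 -0.0318  0.0515] yaw -176.6 F [-4.9  0.6 11.4] M [ 0.32  0.74 -0.  ] open 0.0339
q [-0.1   0.28  1.96  0.    0.9  -1.73] pos [ 0.5828 -0.0318  0.0515] yaw -176.6 F [-8.7  1.7 18. ] M [0.38 1.03 0.01] open 0.033
```

Contact came about 2 mm higher than expected, but well below the rim (which would be TCP 57 mm). I'll ease off 2 mm, release, back away and look.

```bash
python3 -m jog '[{"dx":0,"dy":0,"dz":2.5,"rx":0,"ry":0,"rz":0,"claw":0},{"dx":0,"dy":0,"dz":2.5,"rx":0,"ry":0,"rz":0,"claw":0.3},{"dx":0,"dy":0,"dz":2.5,"rx":0,"ry":0,"rz":0,"claw":0.6},{"dx":0,"dy":0,"dz":2.5,"rx":0,"ry":0,"rz":0,"claw":0.6},{"dx":0,"dy":0,"dz":2.5,"rx":0,"ry":0,"rz":0,"claw":0.6},{"dx":0,"dy":0,"dz":50,"rx":0,"ry":0,"rz":0,"claw":0.7},{"dx":15,"dy":0,"dz":110,"rx":0,"ry":0,"rz":0,"claw":0.9},{"dx":30,"dy":0,"dz":120,"rx":0,"ry":0,"rz":0,"claw":1},{"dx":30,"dy":0,"dz":120,"rx":0,"ry":0,"rz":0,"claw":1}]' >/dev/null;python3 st.py
python3 - <<'E'
from h import *
c=manip.read_camera('wrist');P=cloud(c);save(c,'wn.png',s=1.4)
q=P.reshape(-1,3);near=np.hypot(q[:,0]-.5818,q[:,1]+.0304)<.05;h=q[near]
for lo,hi in((.069,.082),(.037,.0475)):
    k=h[(h[:,2]>lo)&(h[:,2]<hi)]
    if len(k)>10:
        (x,y),r=cv2.minEnclosingCircle(k[:,:2].astype(np.float32)*1000);print(lo,len(k),round(x,1),round(y,1),round(r,1),np.round(np.percentile(k[:,2],[5,50,95]),4))
        if lo>.06:print(np.linalg.lstsq(np.c_[k[:,:2]-k[:,:2].mean(0),np.ones(len(k))],k[:,2],rcond=None)[0])
E
```

```text
q [-0.09  0.2   1.81 -0.    1.12 -1.72] pos [ 0.6133 -0.0319  0.169 ] yaw -176.6 F [-0.  -1.1  0.2] M [ 0.07 -0.09  0.05] open 0.0877
0.069 1289 584.1 -32.2 17.0 [0.0735 0.0749 0.0762]
[ 0.01271364 -0.00022463  0.07489114]
0.037 1960 581.9 -30.4 49.9 [0.0376 0.0391 0.043 ]
```

View pics/wn.png

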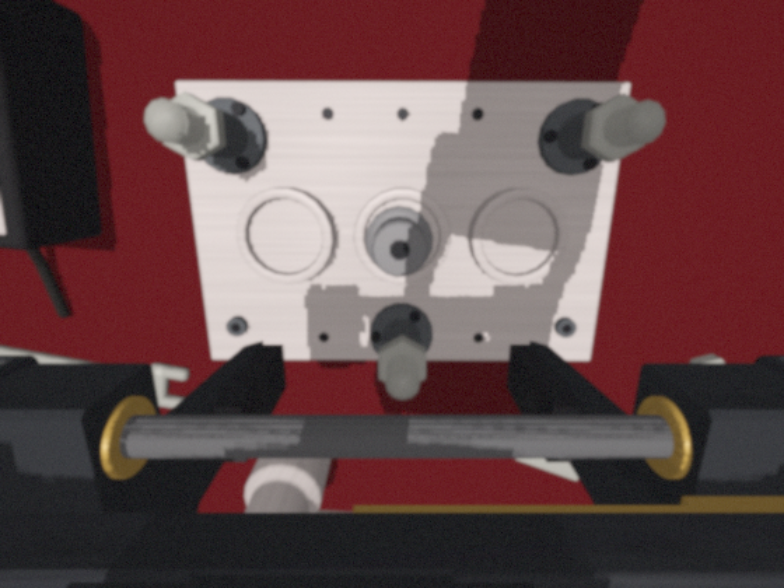

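The housing sits upright in the middle nest at (398,240). Its top measures 75 mm (76 expected) with negligible tilt, and the three nuts look seated. Now I'll check for other grey housings, looking at what is in the bins on the left and at areas the arm hid before.

```bash
python3 - <<'E'
from h import *
c=manip.read_camera('top');save(c,'t3.png',(0,210,150,420),3.2)
for nm in('housing1_mid',):
    for f in(manip.place_of,manip.boxes_of): print([(np.round(r['xyz'],3).tolist(),round(r['score'],2)) for r in f(c,nm)])
P=cloud(c);m=((P[...,2]>.038)&(P[...,2]<.052)).astype(np.uint8)
n,l,st,ce=cv2.connectedComponentsWithStats(m)
print([(np.round(P[l==i].mean(0),2).tolist(),int(st[i,4])) for i in range(1,n) if 80<st[i,4]<260])
c=manip.read_camera('side')
for f in(manip.place_of,manip.boxes_of): print([(np.round(r['xyz'],3).tolist(),round(r['score'],2)) for r in f(c,'housing1_mid')])
save(c,'s3.png',s=1.4)
E
```

```text
[([0.584, -0.114, 0.033], 0.44)]
[]
[([0.91, 0.32, 0.05], 113), ([0.9, -0.29, 0.05], 89), ([0.57, -0.03, 0.04], 165), ([0.43, 0.65, 0.05], 190), ([0.47, 0.49, 0.04], 145), ([0.37, -0.64, 0.04], 234), ([0.38, 0.42, 0.04], 149), ([0.2, 0.65, 0.04], 222)]
[]
[]
```

View pics/t3.png

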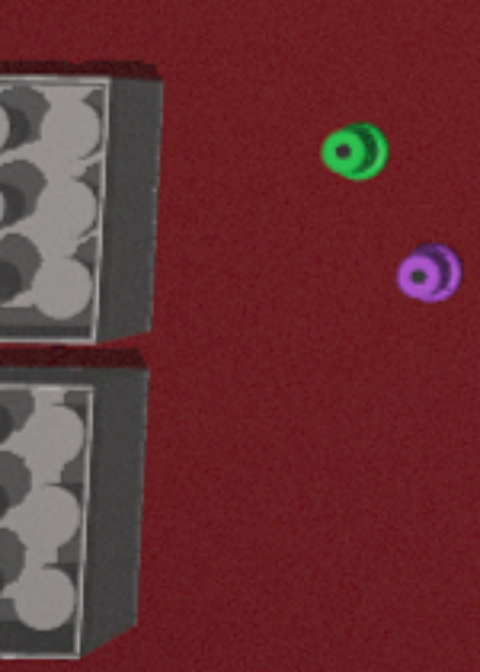

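View pics/s3.png

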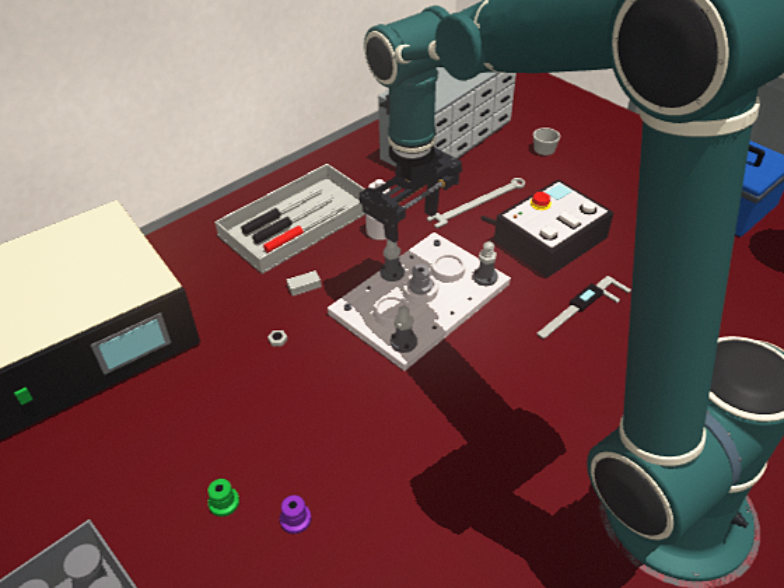

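The bins hold plain solid discs, not housings, and nothing else grey is loose on the table, so there was just one housing. Now the keys: shut the gripper and measure from above the controller.

```bash
python3 -m jog '[{"dx":0,"dy":0,"dz":20,"rx":0,"ry":0,"rz":0,"claw":0},{"dx":-17,"dy":-53,"dz":20,"rx":0,"ry":0,"rz":0,"claw":0},{"dx":-34,"dy":-106,"dz":20,"rx":0,"ry":0,"rz":0,"claw":0},{"dx":-51,"dy":-159,"dz":20,"rx":0,"ry":0,"rz":0,"claw":0},{"dx":-68,"dy":-212,"dz":20,"rx":0,"ry":0,"rz":0,"claw":0},{"dx":-85,"dy":-265,"dz":20,"rx":0,"ry":0,"rz":0,"claw":0},{"dx":-100,"dy":-316,"dz":20,"rx":0,"ry":0,"rz":0,"claw":0},{"dx":-100,"dy":-316,"dz":20,"rx":0,"ry":0,"rz":0,"claw":0},{"dx":-100,"dy":-316,"dz":20,"rx":0,"ry":0,"rz":0,"claw":0}]' 20 >/dev/null;python3 st.py
python3 - <<'E'
from h import *
c=manip.read_camera('wrist');P=cloud(c);save(c,'wk.png',s=1.4)
for k in('key_square_top','key_bar_top','key_round_top'):print(k,[(np.round(r['xyz'],4).tolist(),round(r['score'],2)) for r in manip.place_of(c,k)])
z=P[...,2];m=((z>.078)&(z<.0865)&(P[...,1]<-.2)).astype(np.uint8)
n,l,st,ce=cv2.connectedComponentsWithStats(m)
for i in range(1,n):
    if st[i,4]>60:
        q=P[l==i][:,:2].astype(np.float32)*1000;print(np.round(ce[i]),st[i,4],np.round(cv2.minAreaRect(q)[0],1),np.round(cv2.minAreaRect(q)[1:][0],1),np.median(z[l==i]).round(4))
E
```

```text
q [-0.64  0.19  1.78  0.    1.16 -2.27] pos [ 0.5119 -0.3477  0.1884] yaw -176.6 F [ 0.3 -0.5 -0.3] M [-0.02 -0.15  0.03] open 0.0005
key_square_top [([0.4879, -0.2904, 0.0865], 0.78)]
key_bar_top [([0.4814, -0.3499, 0.0819], 0.88), ([0.5853, -0.1099, 0.0333], 0.38), ([0.4916, -0.2892, 0.0854], 0.24)]
key_round_top [([0.4811, -0.4099, 0.0838], 0.89), ([0.4894, -0.2903, 0.0881], 0.23)]
[284. 179.] 910 [ 485.6 -348.3] [17.9 39.8] 0.0809
[216. 172.] 663 [ 482.6 -407.7] [24.5 24.5] 0.0809
[351. 186.] 720 [ 488.5 -288.7] [24.1 24.3] 0.0808
[277. 242.] 108 [ 544.5 -352.1] [ 5.8 26.2] 0.0821
```

View pics/wk.png

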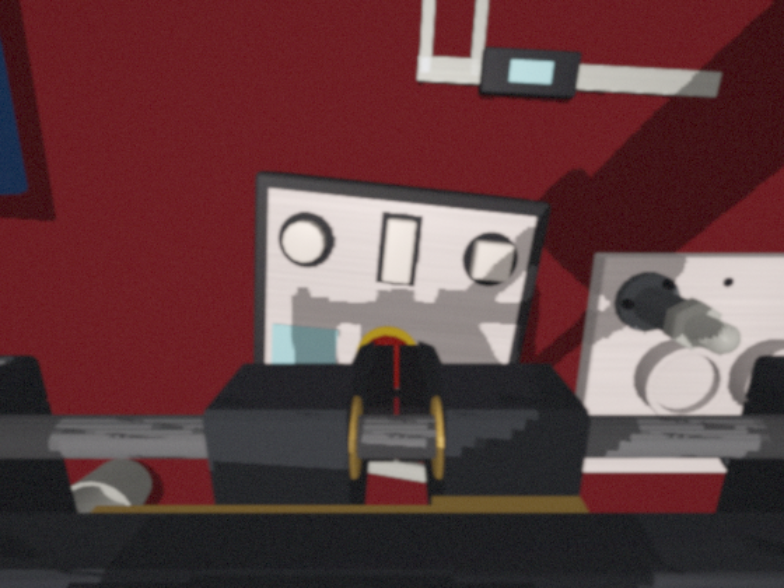

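Square key at (492,260), oblong at (400,250), round at (305,240), all with tops at 81 mm. Their sizes match the given ones (24×24, 18×40, about 25 mm). The stop button lies well beyond them in x. Pressing the square key.

```bash
python3 -m jog '[{"dx":-23.4,"dy":59,"dz":0,"rx":0,"ry":0,"rz":0,"claw":0},{"dx":-23.4,"dy":59,"dz":-50,"rx":0,"ry":0,"rz":0,"claw":0},{"dx":-23.4,"dy":59,"dz":-95,"rx":0,"ry":0,"rz":0,"claw":0},{"dx":-23.4,"dy":59,"dz":-103,"rx":0,"ry":0,"rz":0,"claw":0},{"dx":-23.4,"dy":59,"dz":-108,"rx":0,"ry":0,"rz":0,"claw":0},{"dx":-23.4,"dy":59,"dz":-113,"rx":0,"ry":0,"rz":0,"claw":0},{"dx":-23.4,"dy":59,"dz":-113,"rx":0,"ry":0,"rz":0,"claw":0}]' 20 >/dev/null;python3 st.py; python3 -m jog '[{"dx":0,"dy":0,"dz":-1.5,"rx":0,"ry":0,"rz":0,"claw":0},{"dx":0,"dy":0,"dz":-1.5,"rx":0,"ry":0,"rz":0,"claw":0},{"dx":0,"dy":0,"dz":-1.5,"rx":0,"ry":0,"rz":0,"claw":0}]' >/dev/null;python3 st.py
```

```text
q [-0.58  0.22  1.98  0.    0.94 -2.21] pos [ 0.4898 -0.2893  0.0774] yaw -176.6 F [-3.1  3.9  9.3] M [0.7  0.39 0.05] open 0.0003
q [-0.58  0.22  1.98  0.    0.94 -2.21] pos [ 0.4899 -0.2894  0.0772] yaw -176.6 F [-5.7  5.5 16.4] M [1.05 0.86 0.03] open 0.0005
```

Fully down: hard stop at 77.2 mm with 16 N, over the 5 N needed. Now the oblong key, then the round one.

```bash
python3 -m jog '[{"dx":0,"dy":0,"dz":15,"rx":0,"ry":0,"rz":0,"claw":0},{"dx":0,"dy":0,"dz":40,"rx":0,"ry":0,"rz":0,"claw":0},{"dx":-3,"dy":-59.6,"dz":40,"rx":0,"ry":0,"rz":0,"claw":0},{"dx":-3,"dy":-59.6,"dz":40,"rx":0,"ry":0,"rz":0,"claw":0},{"dx":-3,"dy":-59.6,"dz":15,"rx":0,"ry":0,"rz":0,"claw":0},{"dx":-3,"dy":-59.6,"dz":8,"rx":0,"ry":0,"rz":0,"claw":0},{"dx":-3,"dy":-59.6,"dz":3,"rx":0,"ry":0,"rz":0,"claw":0},{"dx":-3,"dy":-59.6,"dz":0,"rx":0,"ry":0,"rz":0,"claw":0},{"dx":-3,"dy":-59.6,"dz":0,"rx":0,"ry":0,"rz":0,"claw":0},{"dx":-3,"dy":-59.6,"dz":0,"rx":0,"ry":0,"rz":0,"claw":0}]' >/dev/null;python3 st.py
```

```text
q [-0.66  0.27  1.92 -0.    0.96 -2.29] pos [ 0.4847 -0.3478  0.0771] yaw -176.6 F [-10.9   6.8  21.3] M [1.14 1.65 0.02] open 0.0002
```

```bash
python3 -m jog '[{"dx":0,"dy":0,"dz":15,"rx":0,"ry":0,"rz":0,"claw":0},{"dx":0,"dy":0,"dz":40,"rx":0,"ry":0,"rz":0,"claw":0},{"dx":-3,"dy":-59.4,"dz":40,"rx":0,"ry":0,"rz":0,"claw":0},{"dx":-3,"dy":-59.4,"dz":40,"rx":0,"ry":0,"rz":0,"claw":0},{"dx":-3,"dy":-59.4,"dz":15,"rx":0,"ry":0,"rz":0,"claw":0},{"dx":-3,"dy":-59.4,"dz":8,"rx":0,"ry":0,"rz":0,"claw":0},{"dx":-3,"dy":-59.4,"dz":3,"rx":0,"ry":0,"rz":0,"claw":0},{"dx":-3,"dy":-59.4,"dz":0,"rx":0,"ry":0,"rz":0,"claw":0},{"dx":-3,"dy":-59.4,"dz":0,"rx":0,"ry":0,"rz":0,"claw":0},{"dx":-3,"dy":-59.4,"dz":0,"rx":0,"ry":0,"rz":0,"claw":0}]' >/dev/null;python3 st.py
python3 -m jog '[{"dx":0,"dy":0,"dz":15,"rx":0,"ry":0,"rz":0,"claw":0},{"dx":0,"dy":0,"dz":70,"rx":0,"ry":0,"rz":0,"claw":0},{"dx":0,"dy":0,"dz":130,"rx":0,"ry":0,"rz":0,"claw":0},{"dx":0,"dy":0,"dz":170,"rx":0,"ry":0,"rz":0,"claw":0},{"dx":0,"dy":0,"dz":170,"rx":0,"ry":0,"rz":0,"claw":0}]' >/dev/null; python3 st.py
python3 - <<'E'
from h import *
c=manip.read_camera('top');P=cloud(c)
q=P.reshape(-1,3);k=q[(np.hypot(q[:,0]-.583,q[:,1]+.031)<.03)&(q[:,2]>.069)&(q[:,2]<.082)]
print(len(k),k.mean(0));save(c,'tf.png',s=1.4);print(manip.state()['t'])
E
```

```text
q [-0.74  0.32  1.84 -0.    0.98 -2.37] pos [ 0.4817 -0.4065  0.0772] yaw -176.6 F [-10.1   8.6  22.5] M [1.53 1.55 0.01] open 0.0008
q [-0.74  0.18  1.69  0.    1.26 -2.37] pos [ 0.4848 -0.4094  0.2489] yaw -176.6 F [-0.5 -0.8  0.8] M [ 0.07 -0.16  0.05] open 0.0006
143 [ 0.57791498 -0.02973591  0.07593767]
48.55
```

View pics/tf.png

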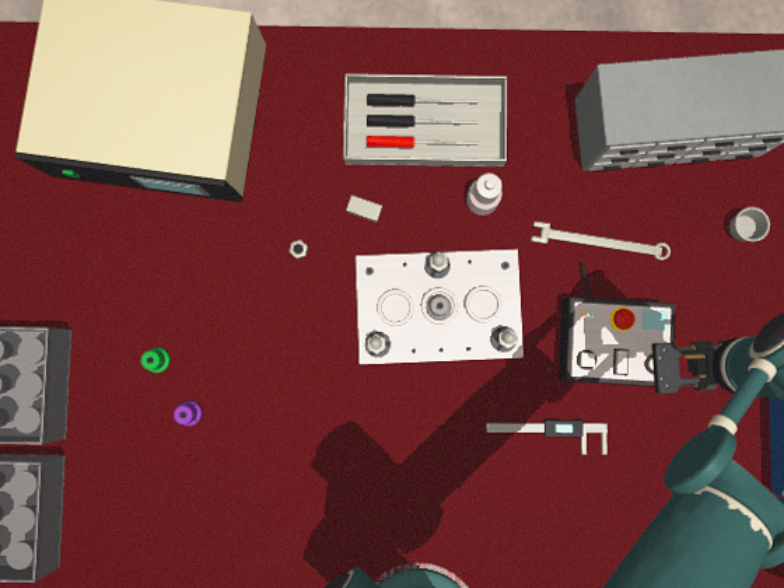

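The final top view shows the housing in the middle nest at (440,306) and every bystander where it was at the start. The arm is clear, so I'm handing in.

```bash
python3 -c "from station import manip;print(manip.sign_off())"
```

```text
the job is handed in; nothing more can be done
None
```

I did the whole job in the order asked and handed it in at about 49 s; the station gives no verdict.

- **Jam nuts:** A, B and C are each turned clockwise until hard against the sleeve. The moment rose from about 0.1 N m while turning to about 1.5–1.7 N m, at which the grip slipped on the nut. C needed a regrip. B began slipping early at the lower grip force, so I checked it again with a fresh 60 N grip.
- **Housing:** I found only one grey housing on the table, and it stands upright in the middle nest. Its top measured 75–76 mm (76 expected), with about 0.7° tilt. While lowering it I felt the nest floor about 2 mm sooner than expected, but the look after release showed it properly seated. I left the green and purple look-alikes and the discs in the side bins alone.
- **Keys:** I pressed square, then oblong, then round, each to its hard stop (tool tip at 77 mm with 16–22 N, where 5 N is enough). I did not touch the stop button.

The last top view showed the housing in its nest and the other things on the bench where they started, with the arm clear. None of the final checks failed.

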